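Change over the three label pay-offs

ROBOT

A 7-joint arm with a two-finger parallel gripper is mounted at the origin on the work surface; the furniture and walls round the work are solid. World frame = base frame: x ahead of the robot, y to its left, z up, the work surface at z = 0. Lengths are in mm, angles in rad, forces in N, time in s.
With the tool pointing down it reaches from about 425 to 800 mm from the base axis. Payload 8.3 kg.
Tool frame: the origin (TCP) lies midway between the tips of the shut fingers; the grasp point (between the pads) lies 19 mm behind it (robot.hold_point_z is the distance from the TCP to the grasp point, in mm); z points along the fingers, y is the direction in which the jaws open and shut (so a half turn about z gives the same grasp; the last joint's range is limited). The gripper opens to 85 mm and grips with 20 to 120 N. Pads are 22 mm wide; open, the fingers measure 114 mm over their backs; the gripper's body (76 mm by 85 mm) begins 54 mm behind the grasp point. The pads swing forward as they close: fully open they stand 13 mm farther back than shut.
Start: joints at [-1.313, 0.383, 0.016, 1.37, -0.006, 1.388, -0.046], TCP at [197.026, 593.113, 231.279] pointing down, gripper open.
Joint ranges: [-2.95, 2.95], [-0.25, 2.06], [-1.52, 1.56], [0.18, 2.33], [-1.44, 4.58], [0.02, 2.06], [-3.01, 3.01]. Speed limits (rad/s): [2.39, 2.39, 3.01, 3.01, 3.14, 3.14, 3.14].

INTERFACE

Orientations are given as a 3x3 rotation matrix whose columns are the frame's x, y, z axes.
In Python, from plant import readout, vision, order, robot gives the robot as it stands.
- The arm moves only by the tool apply_moves, never from a script. Its argument "plan" is a list of rows, each a list of 4 numbers: the shift along the tool's x, y, z in m, then the turn about the tool's z in degrees. In form: [[tx, ty, tz, roll], ...]. A call has 1 to 20 rows; each row shifts and turns the pose as measured when the row begins, along the tool's axes as they then stand; what a row does not reach is not made up. A row lasts 1/12 s, in which the tool goes at most 41.7 mm and 7.16 degrees, less where a joint would pass 70% of its speed; a pose out of reach is approached as far as the arm can. A call with a gripper value outside its range is refused whole. "fingers" is the closure, from 0 (fully open) to 1 (shut), set as the call begins (left out, the last holds). The fingers move at their own pace and stop on an object; the grip force is fixed at half the most. Time passes only in rows, so rows that do not move let the fingers close. It gives the time, the measured TCP pose, the force and the opening at its end, in the units of the state.
- readout.read_state(): the state, without advancing time (a new reading comes with each control period).
- vision.capture(name): name is "side" or "top" or "wrist"; returns (picture, depth): 480x640x3 uint8, red, green, blue; 480x640 float32, mm along the optical axis (not along the pixel's ray), 0 where there is no reading.
- vision.calibration(name): a dict with "mtx" (3x3 intrinsics, pixels), "k1" (the pictures are not rectified: a ray, as slopes to the right and down, at radius r is drawn at 1 + k1 r^2 times it, then the intrinsics apply), "R" (3x3) and "t" (3): a world point X has camera coordinates R X + t; the wrist camera has in their place "T_tool_cam" (4x4, takes a point from camera to tool coordinates, whose origin is the TCP and whose axes are the flange's). Camera axes: x right, y down, z forward; pixel columns grow to the right and rows downward; lengths in mm; the calibration is good to about 2 mm. A picture is of the moment at which its call begins: read the wrist's pose just before it. calibration takes no time and is no camera call.
- order.job_done(): hands the job in, once; it reports no verdict.
The state is a dict: "time_s": time; "joint_positions": joint angles; "joint_velocities": joint speeds; "joint_torque": joint torques, N m; "position": TCP position; "ee_rot": TCP orientation; "force": force on the tool from outside, world axes, zero at the start; "ft_torque": the same for the moment, N m; "finger_gap": finger opening in mm.
Only numpy, scipy, OpenCV 4.12 (cv2) and the standard library are available. Lean on these libraries where they do the work, as an engineer would, in place of code of your own. Each camera call takes 0.05 s, during which the arm holds its last target.

TASK

Change over the three label pay-offs: lift the empty card core off its hub and put it in the scrap carton, then load the three small white label rolls, each lying flat and fully down on the plate of the pay-off whose hub is made for its core. Leave the big roll of brown tape where it is.

Things in the scene. Friction and masses are not known exactly. Their poses are not given: they have to be found in the camera images.
- roll_small_mid (a point): white paper label roll with a brown card core, lying flat: 64 mm outer diameter, 52 mm high, open core of 19 mm bore (small core). 0.12 kg. The point is its centre, half-way up (26 mm above its underside); z is its axis.
- roll_medium_mid (a point): white paper label roll with a brown card core, lying flat: 58 mm outer diameter, 52 mm high, open core of 31 mm bore (medium core). 0.12 kg. The point is its centre, half-way up (26 mm above its underside); z is its axis.
- roll_large_mid (a point): white paper label roll with a brown card core, lying flat: 66 mm outer diameter, 52 mm high, open core of 44 mm bore (large core). 0.12 kg. The point is its centre, half-way up (26 mm above its underside); z is its axis.
- plate_small (a point): fixed label pay-off for small cores: a flat round plate of 97 mm diameter, 12 mm above the bench, that turns freely about its upright hub. The hub is a 15 mm cylinder for 30 mm above the plate, then a black cone that tapers to a blunt tip 3 mm across, 50 mm above the plate. The point is the centre of the plate's top face, on the hub's axis; z is up.
- plate_medium (a point): fixed label pay-off for medium cores: a flat round plate of 97 mm diameter, 12 mm above the bench, that turns freely about its upright hub. The hub is a 26 mm cylinder for 30 mm above the plate, then a black cone that tapers to a blunt tip 7 mm across, 50 mm above the plate. The point is the centre of the plate's top face, on the hub's axis; z is up.
- plate_large (a point): fixed label pay-off for large cores: a flat round plate of 97 mm diameter, 12 mm above the bench, that turns freely about its upright hub. The hub is a 38 mm cylinder for 30 mm above the plate, then a black cone that tapers to a blunt tip 16 mm across, 50 mm above the plate. The point is the centre of the plate's top face, on the hub's axis; z is up.
- empty_core_mid (a point): spent brown card core (bare tube, no paper), 50 mm outer and 44 mm inner diameter, 52 mm tall, 0.03 kg; at the start it stands loosely over the hub of the pay-off for large cores, on its plate, and has to come off (lift by 60 mm or more) before a roll can go there. The point is its centre, half-way up; z is its axis.
- scrap_tray_floor (a point): fixed cut-down open cardboard carton for card scrap, 112 mm (its x) by 132 mm (its y) outside, 45 mm high, walls and floor 5 mm thick. The point is the centre of its inner floor, 5 mm above the bench; x and y lie along its sides. It and the pay-offs stand in a row (along y) at the back of the bench, in any order; a tall upright shelf side stands on the back left of the bench, at x = 0.605 from y = 0.33 leftward, to be kept clear of.
- brown_tape_mid (a point): large roll of brown packing tape, lying flat, 100 mm diameter, 48 mm high; loose, not part of the job, to be left where it is. It and the label rolls stand in a row (along y) in front of the pay-offs, in any order, with at least 40 mm between neighbours. The point is its centre, half-way up.
Not all that is in view belongs to the job. What is shaped like the part that bears empty_core_mid but blue is not meant.

How it is judged:
By the outcome, as a careful person would: the job done as asked, in the order asked, and still so for the second after the job is handed in, with the robot touching nothing.
It also fails if it takes over 104 s, if anything falls off the work surface, if the arm or the gripper's body presses on something with over 40 N, if the wrist force passes 120 N, or if a joint passes its speed limit or range.

## Working session

There is one attempt and no reset: what is moved stays moved. The work goes in short steps, Python scripts to look and compute and a tool call to move; the robot and the scene stay as the last step left them, time stands still between calls to the robot, and variables do not carry over. Pictures are saved under pics/ and viewed, and the job is handed in when it is done.

Besides the shell and the picture viewer there is one more tool, called after "Call:" as name(argument=value, ...) on one line, values as JSON. apply_moves: Moves the arm, as the interface text tells. Its arguments: {"type":"object","properties":{"plan":{"type":"array","items":{"type":"array","items":{"type":"number"}}},"fingers":{"type":"number"}},"required":["plan"]}

```bash
ls; mkdir -p pics
python3 - <<'E'
from plant import readout, vision
import cv2,numpy as np
s=readout.read_state(); print({k:np.round(v,3).tolist() for k,v in s.items()})
for n in("top","side"):
    p,d=vision.capture(n); cv2.imwrite(f"pics/{n}0.png",p[:,:,::-1]); np.savez(f"{n}0.npz",p=p,d=d)
    print(n,vision.calibration(n))
print(vision.calibration("wrist"))
E
```

```text
pics
{'time_s': 0.0, 'joint_positions': [-1.313, 0.384, 0.016, 1.371, -0.006, 1.388, -0.047], 'joint_velocities': [-0.001, -0.0, 0.0, -0.001, 0.001, 0.002, 0.001], 'joint_torque': [0.001, -62.759, 0.845, -37.183, 0.017, 0.014, -0.0], 'position': [196.911, 592.644, 230.279], 'ee_rot': [[-0.949, 0.315, -0.001], [0.315, 0.949, -0.002], [-0.0, -0.002, -1.0]], 'force': [0.439, -1.227, -0.809], 'ft_torque': [0.028, 0.003, -0.03], 'finger_gap': 85.492}
top {'mtx': array([[525.27180086,   0.        , 321.75514063],
       [  0.        , 525.27180086, 240.31343619],
       [  0.        ,   0.        ,   1.        ]]), 'k1': -0.06645924482670691, 'R': array([[-0.0091026 , -0.99993409,  0.00699754],
       [-0.99007378,  0.00803088, -0.140319  ],
       [ 0.14025355, -0.00820535, -0.99008162]]), 't': array([  35.30736906,  410.99462828, 1034.42459523])}
side {'mtx': array([[542.36953063,   0.        , 318.34260189],
       [  0.        , 542.36953063, 240.06950719],
       [  0.        ,   0.        ,   1.        ]]), 'k1': 0.016811147720991775, 'R': array([[ 0.84276799, -0.53774269,  0.02397729],
       [-0.31657113, -0.53118267, -0.78589293],
       [ 0.43534449,  0.65473489, -0.61789756]]), 't': array([-316.62826579,  204.20818806,  884.1714507 ])}
{'mtx': array([[361.8644896 ,   0.        , 314.24638134],
       [  0.        , 361.8644896 , 237.13149007],
       [  0.        ,   0.        ,   1.        ]]), 'k1': 0.004552724426295233, 'T_tool_cam': array([[ 8.56704967e-04, -9.56662361e-01, -2.91198202e-01,
         7.43182131e+01],
       [ 9.99999498e-01,  6.68404649e-04,  7.46113698e-04,
        -9.95111192e-01],
       [-5.19140660e-04, -2.91198695e-01,  9.56662454e-01,
        -1.42303460e+02],
       [ 0.00000000e+00,  0.00000000e+00,  0.00000000e+00,
         1.00000000e+00]])}
```

View pics/top0.png

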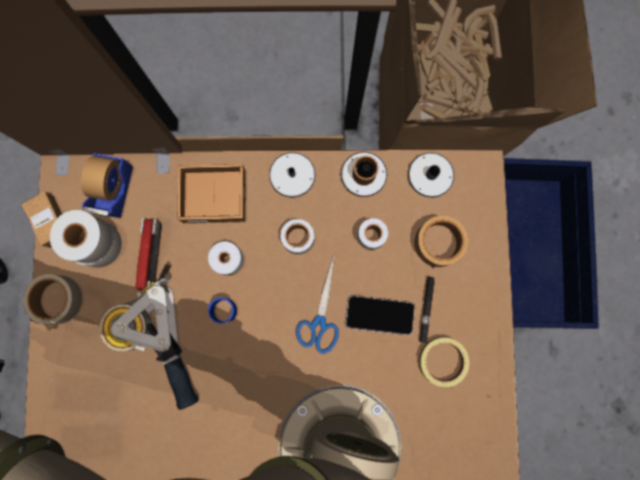

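View pics/side0.png

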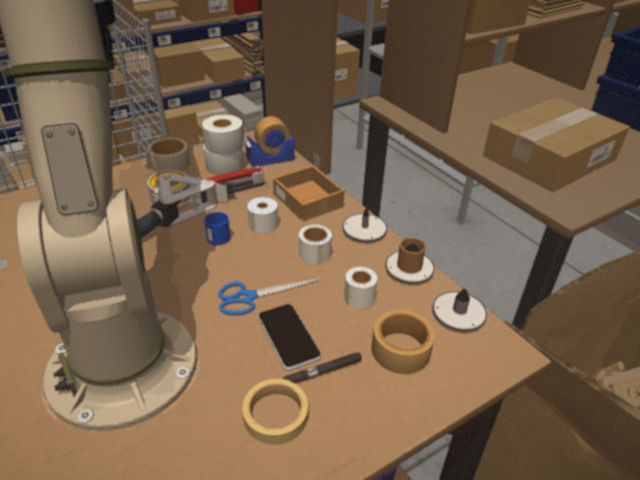

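```bash
cat > h.py <<'E'
import numpy as np,cv2
from plant import vision,readout
def cal(n,state=None):
    c=vision.calibration(n); K=np.array(c["mtx"]);k=c["k1"]
    if n=="wrist":
        T=np.array(c["T_tool_cam"]); Rw=np.array(state["ee_rot"]); p=np.array(state["position"])
        Rc=Rw@T[:3,:3]; o=Rw@T[:3,3]+p
    else:
        Rc=np.array(c["R"]).T; o=-Rc@np.array(c["t"])
    return K,k,Rc,o
def slopes(K,k,uv):
    uv=np.atleast_2d(uv).astype(float)
    return cv2.undistortPoints(uv[:,None,:],K,np.array([k,0,0,0.]))[:,0]
def plane(C,uv,z):
    K,k,Rc,o=C; s=slopes(K,k,uv); d=np.c_[s,np.ones(len(s))]@Rc.T
    return o+d*((z-o[2])/d[:,2])[:,None]
def cloud(C,d):
    K,k,Rc,o=C; h,w=d.shape
    u,v=np.meshgrid(np.arange(w),np.arange(h)); s=slopes(K,k,np.c_[u.ravel(),v.ravel()])
    P=(np.c_[s,np.ones(len(s))]*d.reshape(-1,1))@Rc.T+o
    P[d.ravel()<=0]=np.nan
    return P.reshape(h,w,3)
E
python3 - <<'E'
from h import *
a=np.load("top0.npz");p,d=a["p"],a["d"];C=cal("top");P=cloud(C,d)
hsv=cv2.cvtColor(p,cv2.COLOR_RGB2HSV)
white=((hsv[...,1]<60)&(hsv[...,2]>140)).astype(np.uint8)
cs,_=cv2.findContours(white,cv2.RETR_EXTERNAL,cv2.CHAIN_APPROX_NONE)
for c in cs:
    A=cv2.contourArea(c)
    if A<300: continue
    (u,v),r=cv2.minEnclosingCircle(c)
    if not(120<v<300 and 170<u<470):continue
    m=np.zeros(white.shape,np.uint8);cv2.drawContours(m,[c],-1,1,-1);m=(m&white).astype(bool)
    z=P[m][:,2];zz=np.nanpercentile(z,[10,50,90])
    h=12 if v<210 else 52
    q=plane(C,c[:,0,:],h)
    (x,y),R=cv2.minEnclosingCircle(q[:,:2].astype(np.float32))
    e=cv2.fitEllipse(q[:,:2].astype(np.float32))
    print(np.round([u,v,r,A],1),"z",zz.round(1),"c",round(x,1),round(y,1),"R",round(R,1),"ell",np.round(e[0]+e[1],1))
def show(n,x0,x1,y0,y1,f):
    q=np.load(n+"0.npz")["p"][y0:y1,x0:x1,::-1]
    cv2.imwrite(f"pics/{n}crop.png",cv2.resize(q,None,fx=f,fy=f,interpolation=cv2.INTER_CUBIC))
show("top",170,480,140,280,2.5)
show("side",200,500,180,380,2.5)
for nm,(u,v) in dict(tray_c=(211,193)).items():
    print(plane(C,[(180,168),(243,166),(244,219),(179,221)],45).round(0))
    print(P[193,211],"tape",P[241,421],P[225,441])
E
```

```text
[223.9 257.3  17.  842.5] z [44.1 51.6 54.2] c 375.8 225.7 R 33.5 ell [375.9 225.4  64.2  65.7]
[296.9 235.1  17.4 877. ] z [19.  51.5 54.2] c 419.2 81.2 R 34.5 ell [419.1  81.3  65.8  67.6]
[372.9 232.6  15.3 670.5] z [46.7 51.8 54.4] c 422.8 -70.0 R 30.5 ell [423.1 -70.4  57.9  59.2]
[ 431.4  174.4   22.5 1456. ] z [ 9.9 12.6 15.2] c 552.9 -200.8 R 47.4 ell [ 553.  -200.8   92.2   92.7]
[ 364.2  173.5   22.5 1478. ] z [ 9.9 12.7 15.2] c 555.5 -58.7 R 47.5 ell [555.3 -58.6  92.4  92.8]
[ 291.9  174.    22.9 1507. ] z [ 9.7 12.4 15.1] c 554.7 93.0 R 48.1 ell [555.4  93.   92.7  93.9]
[[560. 320.  45.]
 [563. 191.  45.]
 [453. 187.  45.]
 [451. 318.  45.]]
[517.15226056 263.54576715   4.16471631] tape [ 405.6647806  -166.11966196   47.40881387] [ 443.99184625 -216.51240557   10.68020217]
```

View pics/topcrop.png

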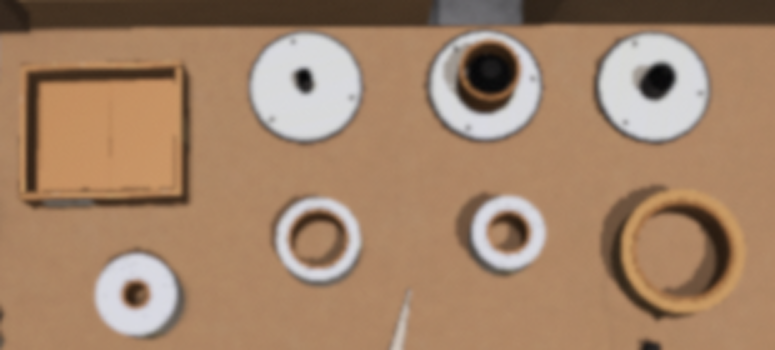

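View pics/sidecrop.png

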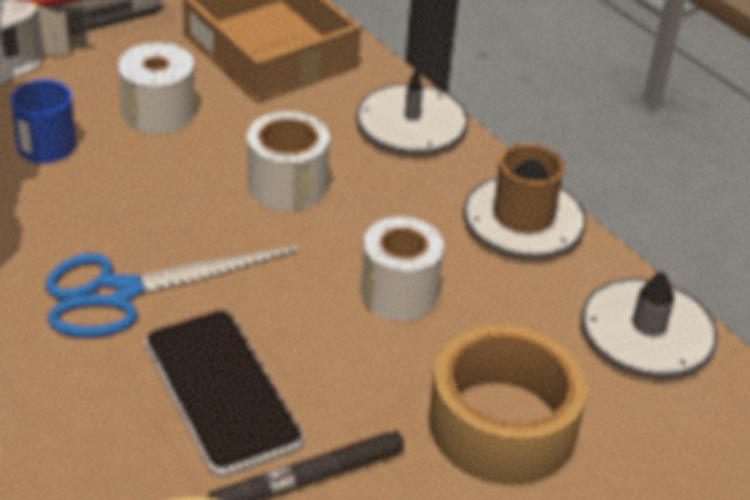

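The top view at 2.5x shows, left to right, in the front row: the small-core roll (225,258 in the full picture), the large-core roll (297,236), the medium-core roll (373,233) and the tape (441,241). In the back row it shows the carton (211,193), the small plate (292,174), the large plate with the core (364,172) and the medium plate (431,173). Diameters and heights agree with those given. I'll turn the jaws to lie along y and head for the core.

Call:
apply_moves(plan=[[0, 0, 0, -6.1], [0, 0, 0, -6.1], [0, 0, 0, -6.1], [-0.019, -0.035, 0, 0], [-0.019, -0.035, 0, 0], [-0.019, -0.035, 0, 0], [-0.019, -0.035, 0, 0], [-0.019, -0.035, 0, 0], [-0.019, -0.035, 0, 0], [-0.019, -0.035, 0, 0], [-0.019, -0.035, 0, 0], [-0.019, -0.035, 0, 0], [-0.019, -0.035, 0, 0], [-0.019, -0.035, 0, 0], [-0.019, -0.035, 0, 0], [-0.019, -0.035, 0, 0], [-0.019, -0.035, 0, 0], [-0.019, -0.035, 0, 0], [-0.019, -0.035, 0, 0], [0, 0, 0, 0]], fingers=0)

```text
time_s: 1.77
position: [515.2, 10.3, 222.8]
ee_rot: [[-1.0, -0.024, -0.011], [-0.024, 1.0, -0.014], [0.011, -0.014, -1.0]]
force: [-1.7, -0.5, 1.0]
finger_gap: 85.3
```

Run:
```python
from h import *
s=readout.read_state();p,d=vision.capture("wrist");cv2.imwrite("pics/w1.png",p[:,:,::-1]);np.savez("w1.npz",p=p,d=d,pos=s["position"],R=s["ee_rot"])
```

```text
(no output)
```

View pics/w1.png

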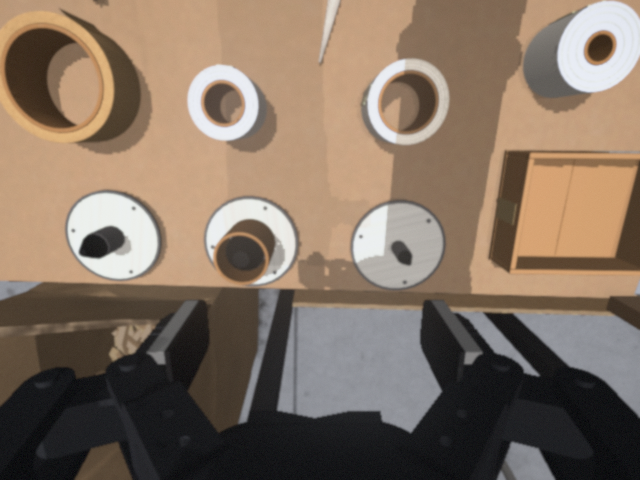

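The wrist view shows everything: plates at (113,235), (251,241) and (398,245), the core top at (245,250), rolls at (224,103), (408,101) and (600,48), and the carton at about (575,215). I'll measure all of them here.

```bash
cat > meas.py <<'E'
from h import *
def meas(f):
    a=np.load(f);p,d=a["p"],a["d"];C=cal("wrist",dict(position=a["pos"],ee_rot=a["R"]));P=cloud(C,d)
    hsv=cv2.cvtColor(p,cv2.COLOR_RGB2HSV)
    white=((hsv[...,1]<70)&(hsv[...,2]>105)&(P[...,2]>7)&(P[...,2]<60)).astype(np.uint8)
    return p,d,C,P,hsv,white
E
python3 - <<'E'
from meas import *
p,d,C,P,hsv,white=meas("w1.npz")
for lo,hi,h,nm in((8,17,12,"plate"),(45,60,52,"roll"),(59,72,64,"core")):
    m=((P[...,2]>lo)&(P[...,2]<hi)).astype(np.uint8)
    if nm!="core": m&=white
    m=cv2.morphologyEx(m,cv2.MORPH_OPEN,np.ones((3,3)))
    cs,_=cv2.findContours(m,cv2.RETR_EXTERNAL,cv2.CHAIN_APPROX_NONE)
    for c in cs:
        if cv2.contourArea(c)<400: continue
        q=plane(C,c[:,0,:],h)[:,:2].astype(np.float32)
        mm=np.zeros(m.shape,np.uint8);cv2.drawContours(mm,[c],-1,1,-1)
        z=P[(mm&m)>0][:,2]
        (x,y),R=cv2.minEnclosingCircle(cv2.convexHull(q)); e=cv2.fitEllipse(cv2.convexHull(q))
        print(nm,c[:,0].mean(0).round(),"z",np.median(z).round(1),"enc",np.round([x,y,R],1),"ell",np.round(e[0]+e[1],1))
print("tray rim",plane(C,[(531,155),(640,155),(513,270)],45).round(1),"inner", plane(C,[(529,160),(521,268)],5).round(1))
E
```

```text
plate [396. 245.] z 11.9 enc [553.4  91.4  48. ] ell [553.4  91.5  94.5  95.3]
plate [252. 238.] z 11.9 enc [553.6 -57.6  48.6] ell [553.7 -57.5  96.2  96.7]
plate [112. 235.] z 11.9 enc [ 552.  -199.2   48.8] ell [ 551.8 -199.5   96.2   96.5]
roll [223. 103.] z 51.3 enc [422.6 -69.4  29.4] ell [422.6 -69.5  58.   58.5]
roll [408. 101.] z 51.5 enc [418.3  79.9  33.5] ell [418.4  80.2  65.8  66.3]
roll [598.  46.] z 51.4 enc [375.  222.6  33.2] ell [375.2 222.6  63.7  64.8]
core [241. 258.] z 63.5 enc [552.4 -56.5  25.5] ell [552.3 -56.7  49.4  50.9]
tray rim [[457.2 191.9  45. ]
 [454.9 283.8  45. ]
 [562.8 195.4  45. ]] inner [[463.8 213.6   5. ]
 [575.3 226.5   5. ]]
```

Call:
apply_moves(plan=[[0, 0, 0, 1.4], [-0.018, -0.033, 0, 0], [-0.018, -0.033, 0, 0], [0, 0, 0.03, 0], [0, 0, 0.03, 0], [0, 0, 0.03, 0], [0, 0, 0, 0], [0, 0, 0, 0]])

```text
time_s: 2.48
position: [549.6, -45.0, 129.6]
ee_rot: [[-1.0, -0.006, -0.013], [-0.005, 1.0, -0.008], [0.013, -0.008, -1.0]]
force: [0.4, -0.1, 0.7]
finger_gap: 85.5
```

Call:
apply_moves(plan=[[-0.0035, -0.0115, 0, 0], [0, 0, 0, 0], [-0.001, -0.001, 0.03, 0], [0, 0, 0.025, 0], [0, 0, 0.02, 0], [0, 0, 0, 0], [0, 0, 0, 0]])

```text
time_s: 3.07
position: [562.3, -56.3, 65.2]
ee_rot: [[-1.0, -0.009, 0.006], [-0.009, 1.0, -0.005], [-0.005, -0.005, -1.0]]
force: [0.7, 0.1, 0.2]
finger_gap: 85.4
```

Call:
apply_moves(plan=[[0, 0, 0, 0], [0, 0, 0, 0], [0, 0, 0, 0]])

```text
time_s: 3.32
position: [565.2, -56.3, 70.3]
ee_rot: [[-1.0, -0.01, 0.012], [-0.01, 1.0, -0.005], [-0.012, -0.005, -1.0]]
force: [0.7, -0.6, -0.5]
finger_gap: 85.8
```

Call:
apply_moves(plan=[[0, 0, 0, 0], [0, 0, 0, 0], [0, 0, 0, 0]])

```text
time_s: 3.57
position: [567.0, -56.3, 73.4]
ee_rot: [[-1.0, -0.01, 0.017], [-0.01, 1.0, -0.004], [-0.017, -0.004, -1.0]]
force: [0.1, 0.8, -0.2]
finger_gap: 85.4
```

Run:
```python
from plant import readout
import numpy as np
for i in range(3):
    s=readout.read_state(); print(s['time_s'],np.round(s['position'],2),np.round(s['joint_positions'],4),np.round(s['joint_velocities'],3))
```

```text
3.5667 [567.03 -56.26  73.37] [-0.3505  0.4125  0.4914  1.7586 -0.2225  1.0087  1.8028] [-0.001 -0.01   0.002 -0.005 -0.001  0.003 -0.001]
3.5667 [567.03 -56.26  73.37] [-0.3505  0.4125  0.4914  1.7586 -0.2225  1.0087  1.8028] [-0.001 -0.01   0.002 -0.005 -0.001  0.003 -0.001]
3.5667 [567.03 -56.26  73.37] [-0.3505  0.4125  0.4914  1.7586 -0.2225  1.0087  1.8028] [-0.001 -0.01   0.002 -0.005 -0.001  0.003 -0.001]
```

Call:
apply_moves(plan=[[0.0075, 0, 0, 0], [0.0075, 0, 0.005, 0], [0, 0, 0.012, 0], [0, 0, 0.012, 0]])

```text
time_s: 3.9
position: [552.7, -56.6, 45.0]
ee_rot: [[-1.0, -0.01, 0.022], [-0.01, 1.0, -0.004], [-0.022, -0.004, -1.0]]
force: [-0.3, 0.3, -0.6]
finger_gap: 85.6
```

```bash
cat > st.py <<'E'
from plant import readout
import numpy as np
s=readout.read_state(); print(round(s['time_s'],2),np.round(s['position'],1),'z',np.round(np.array(s['ee_rot'])[:,2],4),'v',np.round(s['joint_velocities'],3),'tq',np.round(s['joint_torque'],1),'q',np.round(s['joint_positions'],3))
E
python3 st.py
```

```text
3.9 [552.7 -56.6  45. ] z [ 0.0218 -0.0038 -0.9998] v [ 0.072  0.195 -0.075  0.13  -0.128 -0.308  0.098] tq [ -0.2 -55.2   8.2 -30.7   0.4   0.7  -0.3] q [-0.348  0.418  0.483  1.825 -0.235  0.933  1.817]
```

Call:
apply_moves(plan=[[0, 0, 0.01, 0], [0, 0, 0.008, 0], [0, 0, 0.001, 0]])

```text
time_s: 4.15
position: [550.1, -56.4, 19.7]
ee_rot: [[-1.0, -0.01, 0.016], [-0.01, 1.0, -0.004], [-0.016, -0.004, -1.0]]
force: [0.3, 0.2, -0.2]
finger_gap: 85.3
```

```bash
python3 st.py
```

```text
4.15 [550.1 -56.4  19.7] z [ 0.0158 -0.0039 -0.9999] v [ 0.011  0.03  -0.01   0.006 -0.012 -0.021  0.007] tq [  0.2 -54.9   8.2 -29.5  -0.1  -0.5   0.1] q [-0.336  0.454  0.47   1.843 -0.255  0.889  1.833]
```

Call:
apply_moves(plan=[[-0.002, 0, -0.007, 0], [0, 0, 0, 0]])

```text
time_s: 4.32
position: [551.0, -56.6, 25.3]
ee_rot: [[-1.0, -0.009, 0.012], [-0.01, 1.0, -0.004], [-0.012, -0.005, -1.0]]
force: [0.4, -0.3, -0.3]
finger_gap: 85.2
```

```bash
python3 st.py
python3 - <<'E'
from h import *
s=readout.read_state();p,d=vision.capture("wrist");cv2.imwrite("pics/w2.png",p[:,:,::-1])
E
```

```text
4.32 [551.  -56.6  25.3] z [ 0.0121 -0.0045 -0.9999] v [ 0.003  0.026 -0.006  0.025 -0.01  -0.021  0.009] tq [ -0.2 -52.5   7.4 -27.5   0.1   0.3  -0. ] q [-0.338  0.45   0.473  1.833 -0.25   0.905  1.828]
```

View pics/w2.png

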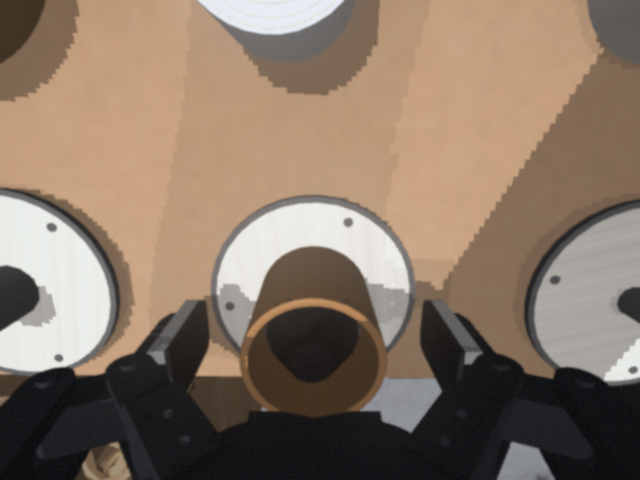

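The core's rim (315,355) is centred between the open pads. I'll close on it.

Call:
apply_moves(plan=[[0, 0, 0, 0], [0, 0, 0, 0], [0, 0, 0, 0], [0, 0, 0, 0], [0, 0, 0, 0], [0, 0, 0, 0], [0, 0, 0, 0], [0, 0, 0, 0]], fingers=1)

```text
time_s: 5.03
position: [552.6, -56.5, 27.3]
ee_rot: [[-1.0, -0.01, 0.016], [-0.01, 1.0, -0.004], [-0.016, -0.004, -1.0]]
force: [0.6, -1.1, -0.7]
finger_gap: 48.5
```

```bash
python3 st.py
```

```text
5.03 [552.6 -56.5  27.3] z [ 0.0161 -0.004  -0.9999] v [ 0.001  0.    -0.002  0.001  0.001 -0.001  0.   ] tq [  0.  -54.2   7.9 -29.4   0.   -0.1  -0. ] q [-0.339  0.447  0.473  1.832 -0.25   0.905  1.828]
```

Call:
apply_moves(plan=[[0, 0, -0.008, 0], [0, 0, -0.01, 0], [0, 0, -0.015, 0], [0, 0, -0.015, 0], [0, 0, -0.015, 0], [0, 0, -0.02, 0], [0, 0, -0.02, 0], [0, 0, -0.01, 0], [0, 0, 0, 0]])

```text
time_s: 5.78
position: [550.3, -57.1, 150.9]
ee_rot: [[-1.0, -0.008, 0.017], [-0.008, 1.0, -0.005], [-0.017, -0.005, -1.0]]
force: [0.1, -0.5, -0.3]
finger_gap: 48.8
```

```bash
python3 st.py
```

```text
5.78 [550.3 -57.1 150.9] z [ 0.0172 -0.0049 -0.9998] v [-0.    -0.012  0.001  0.001  0.002 -0.008  0.   ] tq [ -0.3 -48.3   5.6 -34.3   0.2   0.5  -0.1] q [-0.389  0.291  0.523  1.723 -0.154  1.152  1.755]
```

Call:
apply_moves(plan=[[0.004, 0.03, 0, 0], [0.004, 0.035, 0, 0], [0.004, 0.035, 0, 0], [0.004, 0.035, 0, 0], [0.004, 0.035, 0, 0], [0.004, 0.035, 0, 0], [0.004, 0.035, 0, 0], [0.004, 0.03, 0, 0], [0, 0.01, 0, 0], [0, 0, 0, 0]])

```text
time_s: 6.62
position: [513.1, 230.8, 144.0]
ee_rot: [[-1.0, 0.0, 0.015], [0.0, 1.0, -0.008], [-0.015, -0.008, -1.0]]
force: [-0.2, 0.2, -0.1]
finger_gap: 48.8
```

```bash
python3 st.py;  python3 - <<'E'
from h import *
s=readout.read_state();p,d=vision.capture("wrist");cv2.imwrite("pics/w3.png",p[:,:,::-1]);np.savez("w3.npz",p=p,d=d,pos=s["position"],R=s["ee_rot"])
E
```

```text
6.62 [513.1 230.8 144. ] z [ 0.0155 -0.008  -0.9998] v [-0.029  0.008 -0.003  0.016 -0.006 -0.005  0.004] tq [ -0.4 -52.3   4.3 -35.    0.   -0.   -0.5] q [-0.788  0.309  0.367  1.694 -0.105  1.149  1.175]
```

View pics/w3.png

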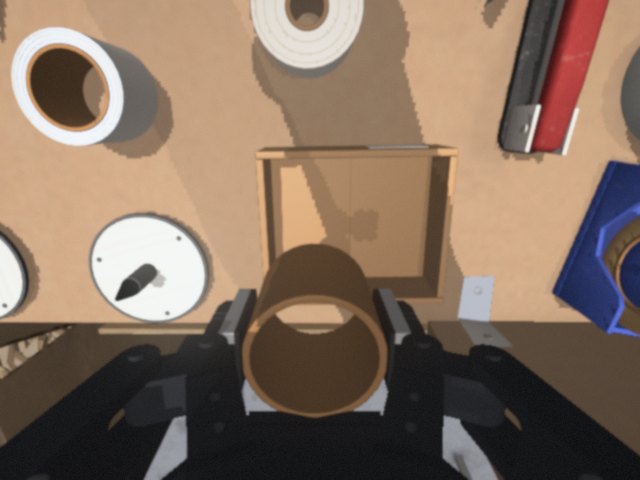

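Run:
```python
from meas import *
p,d,C,P,hsv,white=meas("w3.npz")
print(plane(C,[(257,152),(457,150),(441,297),(265,262)],45).round(1))
```

```text
[[455.6 192.2  45. ]
 [454.2 321.3  45. ]
 [559.3 322.3  45. ]
 [532.2 194.2  45. ]]
```

The core is held, and the carton's rim corners (257,152), (457,150) and (441,297) put its centre at (508,257).

Call:
apply_moves(plan=[[0.003, 0.014, 0, 0], [0.002, 0.012, 0, 0], [0, 0, 0.02, 0], [0, 0, 0.02, 0], [0, 0, 0.02, 0], [0, 0, 0.01, 0], [0, 0, 0, 0]])

```text
time_s: 7.25
position: [512.4, 250.1, 71.9]
ee_rot: [[-1.0, 0.013, 0.018], [0.013, 1.0, -0.01], [-0.018, -0.009, -1.0]]
force: [-0.0, -0.7, 0.3]
finger_gap: 48.8
```

```bash
python3 st.py
```

```text
7.25 [512.4 250.1  71.9] z [ 0.0183 -0.0096 -0.9998] v [ 0.007 -0.002  0.009 -0.     0.003  0.017 -0.007] tq [  0.1 -56.    5.6 -32.4  -0.   -0.7   0.1] q [-0.797  0.401  0.345  1.749 -0.137  1.005  1.152]
```

Call:
apply_moves(plan=[[0.005, 0.006, 0, 0], [0, 0, 0.012, 0], [0, 0, 0.012, 0], [0, 0, 0.01, 0], [0, 0, 0.005, 0], [0, 0, 0, 0]])

```text
time_s: 7.75
position: [509.7, 256.1, 31.9]
ee_rot: [[-1.0, 0.016, 0.022], [0.016, 1.0, -0.008], [-0.022, -0.007, -1.0]]
force: [-0.5, 0.4, -0.4]
finger_gap: 48.9
```

```bash
python3 st.py
```

```text
7.75 [509.7 256.1  31.9] z [ 0.0216 -0.0078 -0.9997] v [ 0.003  0.004 -0.     0.     0.002  0.002  0.001] tq [  0.1 -57.7   6.1 -30.5   0.   -0.4   0. ] q [-0.796  0.45   0.331  1.782 -0.157  0.921  1.152]
```

Call:
apply_moves(plan=[[0, 0, 0.006, 0], [0, 0, 0.005, 0], [0, 0, 0, 0]])

```text
time_s: 8.0
position: [510.3, 256.0, 19.9]
ee_rot: [[-1.0, 0.016, 0.022], [0.016, 1.0, -0.008], [-0.022, -0.007, -1.0]]
force: [-0.5, -0.4, -0.5]
finger_gap: 49.0
```

```bash
python3 st.py
```

```text
8.0 [510.3 256.   19.9] z [ 0.0219 -0.0079 -0.9997] v [-0.001 -0.004  0.    -0.007  0.001  0.008 -0.002] tq [  0.1 -58.2   6.2 -30.    0.   -0.3   0. ] q [-0.792  0.468  0.327  1.789 -0.164  0.898  1.157]
```

Core's base is about on the floor; I'll open part-way and then rise.

Call:
apply_moves(plan=[[0, 0, 0, 0], [0, 0, 0, 0], [0, 0, 0, 0], [0, 0, 0, 0]], fingers=0.25)

```text
time_s: 8.33
position: [510.9, 256.1, 20.5]
ee_rot: [[-1.0, 0.016, 0.023], [0.016, 1.0, -0.007], [-0.023, -0.007, -1.0]]
force: [-0.3, 0.2, -0.0]
finger_gap: 64.1
```

Call:
apply_moves(plan=[[0, 0, -0.01, 0], [0, 0, -0.015, 0], [0, 0, -0.02, 0], [0, 0, -0.025, 0], [0, 0, -0.025, 0], [0, 0, -0.02, 0], [0, 0, 0, 0]])

```text
time_s: 8.92
position: [507.9, 256.2, 144.9]
ee_rot: [[-1.0, 0.018, 0.023], [0.017, 1.0, -0.008], [-0.023, -0.007, -1.0]]
force: [0.8, -0.3, -0.3]
finger_gap: 64.0
```

```bash
python3 st.py;  python3 - <<'E'
from h import *
s=readout.read_state();p,d=vision.capture("wrist");cv2.imwrite("pics/w4.png",p[:,:,::-1]);np.savez("w4.npz",p=p,d=d,pos=s["position"],R=s["ee_rot"])
E
```

```text
8.92 [507.9 256.2 144.9] z [ 0.023  -0.0077 -0.9997] v [ 0.    -0.005 -0.001  0.02   0.    -0.022  0.002] tq [ -0.6 -51.1   4.  -32.7   0.2   0.9  -0.1] q [-0.828  0.316  0.361  1.682 -0.102  1.147  1.11 ]
```

View pics/w4.png

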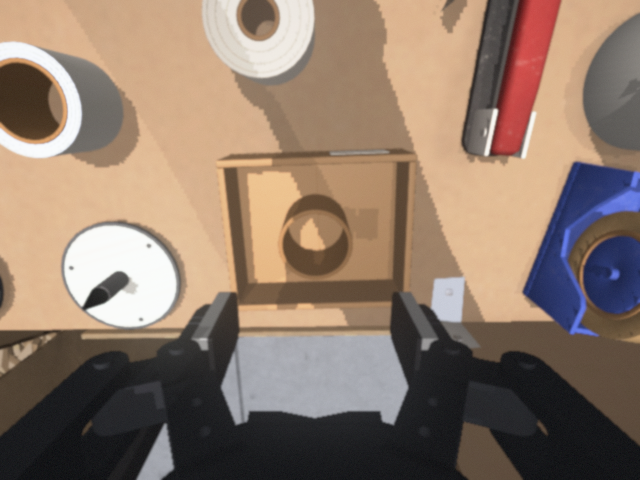

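The core stands in the carton at (315,240). Now the small roll, measured again.

```bash
cat > mm.py <<'E'
import sys
from meas import *
def run(f):
  p,d,C,P,hsv,white=meas(f)
  for lo,hi,h,nm in((8,17,12,"plate"),(46,60,52,"roll")):
    m=((P[...,2]>lo)&(P[...,2]<hi)).astype(np.uint8)&white
    m=cv2.morphologyEx(m,cv2.MORPH_OPEN,np.ones((3,3)))
    cs,_=cv2.findContours(m,cv2.RETR_EXTERNAL,cv2.CHAIN_APPROX_NONE)
    for c in cs:
        if cv2.contourArea(c)<400: continue
        q=plane(C,c[:,0,:],h)[:,:2].astype(np.float32)
        (x,y),R=cv2.minEnclosingCircle(cv2.convexHull(q)); e=cv2.fitEllipse(cv2.convexHull(q))
        print(nm,c[:,0].mean(0).round(),"enc",np.round([x,y,R],1),"ell",np.round(e[0]+e[1],1))
run(sys.argv[1])
E
python3 mm.py w4.npz
```

```text
plate [116. 279.] enc [553.6  93.6  49.3] ell [553.7  93.4  96.8  97.8]
roll [ 43. 103.] enc [419.2  84.2  33.7] ell [419.3  86.2  59.5  67.1]
roll [259.  31.] enc [375.9 225.   32. ] ell [383.6 225.7  41.7  71.2]
```

Call:
apply_moves(plan=[[0.025, -0.006, 0, 0], [0.025, -0.006, 0, 0], [0.025, -0.006, 0, 0], [0.025, -0.006, 0, 0], [0.015, -0.006, 0, 0], [0, 0, 0, 0], [0, 0, 0, 0]], fingers=0)

```text
time_s: 9.55
position: [386.2, 225.3, 139.0]
ee_rot: [[-1.0, 0.018, 0.021], [0.017, 1.0, -0.01], [-0.021, -0.01, -1.0]]
force: [1.0, 0.3, 0.3]
finger_gap: 85.6
```

```bash
python3 st.py;  python3 - <<'E'
from h import *
s=readout.read_state();p,d=vision.capture("wrist");cv2.imwrite("pics/w5.png",p[:,:,::-1]);np.savez("w5.npz",p=p,d=d,pos=s["position"],R=s["ee_rot"])
E
python3 mm.py w5.npz
```

```text
9.55 [386.2 225.3 139. ] z [ 0.0212 -0.0099 -0.9997] v [-0.003 -0.026 -0.008  0.036  0.005  0.004 -0.008] tq [ -0.2 -35.7   0.6 -32.8   0.2   0.1  -0.1] q [-0.932  0.057  0.329  1.987  0.002  1.089  0.949]
plate [210. 397.] enc [550.2 125.1  34.7] ell [549.1 125.1  30.6  65.6]
plate [ 13. 374.] enc [526.4 -46.3  21.2] ell [524.6 -45.8  31.6  45.2]
roll [113. 283.] enc [416.6  82.7  34.6] ell [417.1  82.8  65.7  69. ]
roll [316. 222.] enc [374.2 224.7  32.4] ell [374.4 225.2  63.   64.3]
roll [565.  62.] enc [288.2 365.1  49.8] ell [295.5 326.   82.5 172.3]
```

View pics/w5.png

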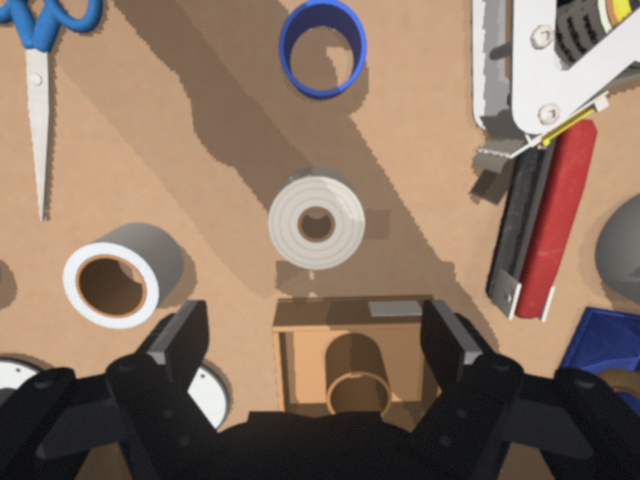

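Call:
apply_moves(plan=[[0.013, 0, 0, 0], [0, 0, 0.02, 0], [0, 0, 0.02, 0], [0, 0, 0.015, 0], [0, 0, 0.005, 0], [0, 0, 0, 0]])

```text
time_s: 10.1
position: [380.7, 226.5, 77.7]
ee_rot: [[-0.999, 0.021, 0.026], [0.021, 1.0, -0.009], [-0.026, -0.008, -1.0]]
force: [0.2, 0.0, 0.2]
finger_gap: 85.2
```

```bash
python3 st.py
```

```text
10.1 [380.7 226.5  77.7] z [ 0.026  -0.0087 -0.9996] v [ 0.006  0.025  0.004 -0.014 -0.     0.004  0.001] tq [ -0.1 -36.7   1.5 -30.5   0.   -0.5   0.1] q [-0.93   0.127  0.325  2.07  -0.023  0.936  0.955]
```

Call:
apply_moves(plan=[[0.006, -0.0015, 0, 0], [0.0015, 0, 0.015, 0], [0, 0, 0.015, 0], [0, 0, 0.013, 0], [0, 0, 0.005, 0], [0, 0, 0, 0]])

```text
time_s: 10.6
position: [377.7, 226.7, 32.4]
ee_rot: [[-0.999, 0.023, 0.031], [0.023, 1.0, -0.005], [-0.031, -0.005, -0.999]]
force: [-0.1, -0.9, -0.0]
finger_gap: 85.3
```

```bash
python3 st.py
```

```text
10.6 [377.7 226.7  32.4] z [ 0.0313 -0.0053 -0.9995] v [-0.002 -0.01   0.    -0.008  0.006  0.017 -0.007] tq [  0.  -38.3   2.2 -28.   -0.   -0.5   0.1] q [-0.923  0.193  0.318  2.121 -0.052  0.815  0.972]
```

Call:
apply_moves(plan=[[0.004, -0.0015, 0.004, 0], [0, 0, 0.007, 0], [0, 0, 0.001, 0]])

```text
time_s: 10.85
position: [374.9, 226.2, 21.8]
ee_rot: [[-0.999, 0.024, 0.034], [0.023, 1.0, -0.003], [-0.034, -0.002, -0.999]]
force: [-0.3, -0.0, 0.6]
finger_gap: 85.5
```

```bash
python3 st.py
```

```text
10.85 [374.9 226.2  21.8] z [ 0.0339 -0.0028 -0.9994] v [ 0.    -0.004 -0.     0.005 -0.003 -0.005 -0.003] tq [  0.  -39.2   2.4 -27.7   0.1  -0.4   0. ] q [-0.922  0.205  0.315  2.138 -0.058  0.784  0.974]
```

Call:
apply_moves(plan=[[0, 0, 0, 0], [0, 0, 0, 0], [0, 0, 0, 0], [0, 0, 0, 0], [0, 0, 0, 0], [0, 0, 0, 0]], fingers=1)

```text
time_s: 11.35
position: [375.3, 226.6, 22.8]
ee_rot: [[-0.999, 0.024, 0.035], [0.023, 1.0, -0.002], [-0.035, -0.001, -0.999]]
force: [0.5, -0.4, -1.4]
finger_gap: 61.1
```

```bash
python3 st.py
```

```text
11.35 [375.3 226.6  22.8] z [ 0.0348 -0.0018 -0.9994] v [ 0.    -0.    -0.002  0.    -0.001 -0.     0.001] tq [  0.  -39.7   2.4 -28.2   0.1  -0.2  -0. ] q [-0.922  0.203  0.315  2.137 -0.058  0.785  0.974]
```

Call:
apply_moves(plan=[[0, 0, -0.01, 0], [0, 0, -0.015, 0], [0, 0, -0.02, 0], [0, 0, -0.025, 0], [0, 0, -0.025, 0], [0, 0, -0.02, 0], [0, 0, 0, 0]])

```text
time_s: 11.93
position: [369.0, 224.6, 140.4]
ee_rot: [[-0.999, 0.024, 0.029], [0.024, 1.0, -0.008], [-0.03, -0.007, -1.0]]
force: [0.2, -0.3, -0.9]
finger_gap: 61.4
```

```bash
python3 st.py
```

```text
11.93 [369.  224.6 140.4] z [ 0.0294 -0.0076 -0.9995] v [ 0.002  0.014  0.001  0.039 -0.006 -0.045  0.008] tq [ -0.2 -33.   -0.  -33.3   0.3   1.1  -0.2] q [-0.955  0.014  0.319  2.025  0.022  1.084  0.901]
```

Call:
apply_moves(plan=[[-0.015, -0.012, 0, 0], [-0.02, -0.015, 0, 0], [-0.02, -0.015, 0, 0], [-0.02, -0.015, 0, 0], [-0.02, -0.015, 0, 0], [-0.02, -0.015, 0, 0], [-0.02, -0.015, 0, 0], [-0.015, -0.01, 0, 0], [0, 0, 0, 0], [0, 0, 0, 0]])

```text
time_s: 12.77
position: [520.0, 104.1, 139.9]
ee_rot: [[-0.999, 0.019, 0.026], [0.018, 1.0, -0.009], [-0.026, -0.009, -1.0]]
force: [-1.6, 0.6, -1.2]
finger_gap: 61.4
```

```bash
python3 st.py;  python3 - <<'E'
from h import *
s=readout.read_state();p,d=vision.capture("wrist");cv2.imwrite("pics/w6.png",p[:,:,::-1]);np.savez("w6.npz",p=p,d=d,pos=s["position"],R=s["ee_rot"])
E
python3 mm.py w6.npz
```

```text
12.77 [520.  104.1 139.9] z [ 0.0262 -0.0095 -0.9996] v [ 0.03   0.03   0.013 -0.011 -0.001 -0.012  0.018] tq [  1.1 -46.2   5.7 -35.5   0.2  -0.3   0.2] q [-0.693  0.242  0.495  1.8   -0.111  1.106  1.389]
plate [115. 264.] enc [553.8 -57.8  48.7] ell [553.9 -58.2  96.   96.6]
plate [285. 230.] enc [541.2  84.9  44.5] ell [547.7  88.   81.   90.2]
roll [33. 88.] enc [422.9 -67.6  29.4] ell [423.9 -63.9  44.4  61.4]
roll [274.  71.] enc [418.4  80.8  33.1] ell [418.4  81.   65.4  65.5]
```

View pics/w6.png

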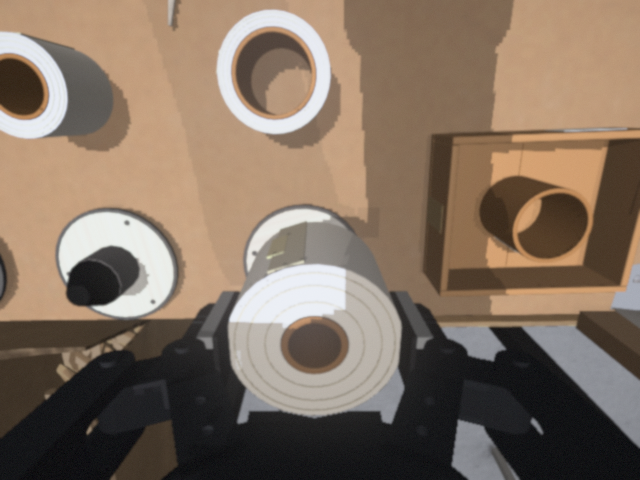

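```bash
cat > held.py <<'E'
import sys
from h import *
# held roll centre in tool coords: bore/outer contour cast on tool plane z=-(52-c)
f=sys.argv[1]; off=float(sys.argv[2])
a=np.load(f);p,d=a["p"],a["d"]
C=cal("wrist",dict(position=[0,0,0],ee_rot=np.eye(3)))
P=cloud(C,d)
hsv=cv2.cvtColor(p,cv2.COLOR_RGB2HSV)
m=((hsv[...,1]<75)&(hsv[...,2]>90)&(abs(P[...,2]+off)<5)&(abs(P[...,0])<45)&(abs(P[...,1])<45)).astype(np.uint8)
print("z med",np.nanmedian(P[m>0][:,2]))
cs,_=cv2.findContours(m,cv2.RETR_CCOMP,cv2.CHAIN_APPROX_NONE)
for c in cs:
    if cv2.contourArea(c)<200: continue
    q=plane(C,c[:,0,:],-off)[:,:2].astype(np.float32)
    h=cv2.convexHull(q);(x,y),R=cv2.minEnclosingCircle(h);e=cv2.fitEllipse(h)
    print(c[:,0].mean(0).round(),"enc",np.round([x,y,R],1),"ell",np.round(e[0]+e[1],1))
E
python3 held.py w6.npz 29.2
```

```text
z med -29.01440542476557
[314. 334.] enc [ 1.3 -0.7 32.5] ell [ 0.8 -0.8 62.8 64.5]
[314. 345.] enc [-0.5 -0.7 12.1] ell [-0.5 -0.7 23.7 24.1]
```

Call:
apply_moves(plan=[[-0.012, -0.004, 0, 0], [-0.012, -0.003, 0, 0], [-0.008, -0.003, 0, 0], [0, 0, 0.015, 0], [0, 0, 0.015, 0], [0, 0, 0.008, 0], [0, 0, 0, 0]])

```text
time_s: 13.4
position: [549.2, 98.8, 99.3]
ee_rot: [[-1.0, 0.01, 0.022], [0.01, 1.0, -0.007], [-0.022, -0.007, -1.0]]
force: [-0.9, 0.5, -0.2]
finger_gap: 61.2
```

```bash
python3 st.py
```

```text
13.4 [549.2  98.8  99.3] z [ 0.0219 -0.0069 -0.9997] v [-0.009 -0.005 -0.003 -0.001  0.006  0.014 -0.007] tq [  0.5 -52.2   7.  -34.   -0.   -0.7   0.1] q [-0.639  0.352  0.487  1.769 -0.175  1.045  1.468]
```

Call:
apply_moves(plan=[[-0.0065, -0.0055, 0, 0], [0, 0, 0, 0], [0, 0, 0.005, 0], [0, 0, 0, 0]])

```text
time_s: 13.73
position: [556.1, 93.8, 95.4]
ee_rot: [[-1.0, 0.008, 0.022], [0.008, 1.0, -0.006], [-0.022, -0.006, -1.0]]
force: [0.3, -0.2, -1.9]
finger_gap: 61.2
```

```bash
python3 st.py
```

```text
13.73 [556.1  93.8  95.4] z [ 0.0222 -0.0061 -0.9997] v [-0.003 -0.02   0.003 -0.026  0.005  0.022 -0.005] tq [  0.1 -53.6   7.1 -34.1  -0.   -0.4   0.1] q [-0.623  0.369  0.486  1.758 -0.185  1.041  1.488]
```

Call:
apply_moves(plan=[[0.001, -0.0005, 0.008, 0], [0, 0, 0.008, 0], [0.0005, 0, 0.006, 0], [0, 0, 0.003, 0]])

```text
time_s: 14.07
position: [556.1, 93.4, 69.6]
ee_rot: [[-1.0, 0.008, 0.025], [0.008, 1.0, -0.005], [-0.025, -0.005, -1.0]]
force: [-0.3, 0.1, -2.3]
finger_gap: 61.2
```

```bash
python3 st.py
python3 - <<'E'
from h import *
s=readout.read_state();p,d=vision.capture("wrist");cv2.imwrite("pics/w7.png",p[:,:,::-1]);np.savez("w7.npz",p=p,d=d,pos=s["position"],R=s["ee_rot"])
p,d=vision.capture("side");cv2.imwrite("pics/s7.png",p[:,:,::-1])
E
```

```text
14.07 [556.1  93.4  69.6] z [ 0.0252 -0.0048 -0.9997] v [ 0.016  0.054 -0.018  0.031 -0.032 -0.08   0.025] tq [  0.  -54.7   7.5 -32.7   0.1  -0.2  -0. ] q [-0.614  0.398  0.477  1.784 -0.204  0.985  1.503]
```

View pics/w7.png

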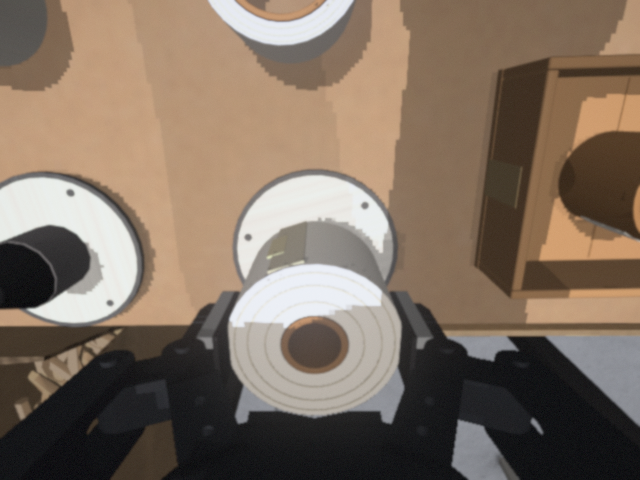

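View pics/s7.png

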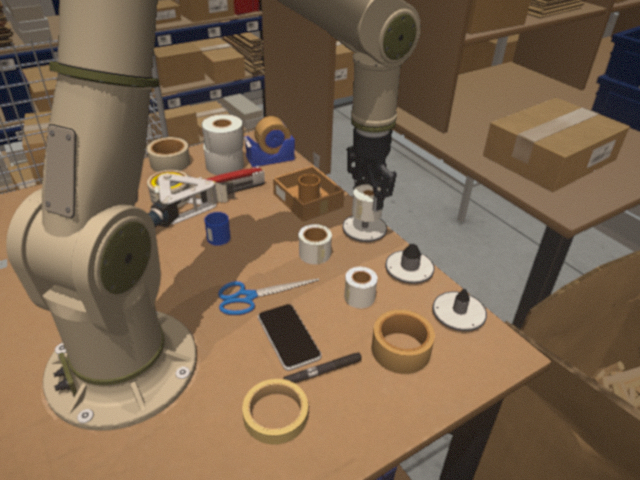

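Call:
apply_moves(plan=[[0.0005, 0, 0.004, 0], [0, 0, 0.005, 0], [0, 0, 0.005, 0], [0, 0, 0.003, 0]])

```text
time_s: 14.5
position: [555.9, 93.6, 52.0]
ee_rot: [[-1.0, 0.008, 0.025], [0.008, 1.0, -0.005], [-0.025, -0.004, -1.0]]
force: [-0.2, -0.7, -1.4]
finger_gap: 61.2
```

```bash
python3 st.py
```

```text
14.5 [555.9  93.6  52. ] z [ 0.0247 -0.0046 -0.9997] v [ 0.018  0.051 -0.02   0.025 -0.031 -0.073  0.025] tq [ -0.  -55.3   7.8 -31.6   0.1   0.   -0. ] q [-0.606  0.421  0.469  1.799 -0.218  0.951  1.513]
```

Call:
apply_moves(plan=[[0, 0, 0.005, 0], [0, 0, 0.005, 0], [0, 0, 0.003, 0], [0, 0, 0, 0]])

```text
time_s: 14.83
position: [555.6, 93.4, 36.6]
ee_rot: [[-1.0, 0.008, 0.023], [0.008, 1.0, -0.005], [-0.023, -0.005, -1.0]]
force: [-0.5, -0.4, -1.5]
finger_gap: 61.0
```

```bash
python3 st.py
```

```text
14.83 [555.6  93.4  36.6] z [ 0.0233 -0.0051 -0.9997] v [ 0.     0.005  0.    -0.002  0.002 -0.003 -0.003] tq [  0.1 -55.6   7.9 -30.7   0.   -0.3   0. ] q [-0.599  0.443  0.462  1.809 -0.23   0.922  1.523]
```

Call:
apply_moves(plan=[[0, 0, 0.002, 0], [0, 0, 0, 0]])

```text
time_s: 15.0
position: [555.8, 93.4, 34.8]
ee_rot: [[-1.0, 0.008, 0.023], [0.008, 1.0, -0.005], [-0.023, -0.005, -1.0]]
force: [-2.4, -0.3, -0.3]
finger_gap: 61.4
```

Call:
apply_moves(plan=[[0, 0, 0, 0], [0, 0, 0, 0], [0, 0, 0, 0], [0, 0, 0, 0], [0, 0, 0, 0]], fingers=0)

```text
time_s: 15.42
position: [558.0, 93.6, 36.2]
ee_rot: [[-1.0, 0.008, 0.028], [0.008, 1.0, -0.004], [-0.028, -0.004, -1.0]]
force: [-0.3, -0.5, -0.2]
finger_gap: 85.5
```

```bash
python3 st.py
python3 - <<'E'
from h import *
s=readout.read_state();p,d=vision.capture("wrist");cv2.imwrite("pics/w8.png",p[:,:,::-1]);np.savez("w8.npz",p=p,d=d,pos=s["position"],R=s["ee_rot"])
E
python3 mm.py w8.npz
```

```text
15.42 [558.   93.6  36.2] z [ 0.0279 -0.004  -0.9996] v [-0.002  0.    -0.001 -0.004 -0.    -0.003  0.002] tq [  0.  -54.7   7.7 -29.9   0.   -0.2   0. ] q [-0.598  0.445  0.461  1.807 -0.232  0.917  1.524]
plate [ 45. 275.] enc [554.1 -57.6  47.9] ell [558.3 -43.3  58.  105.5]
plate [312. 235.] enc [550.5  91.6  47.7] ell [551.3  91.8  92.3  94.3]
roll [312. 256.] enc [538.4  92.4  26.6] ell [544.2  93.1  45.8  55.5]
roll [271.   7.] enc [447.1  80.6  16.6] ell [449.   81.8   4.9  52.6]
```

View pics/w8.png

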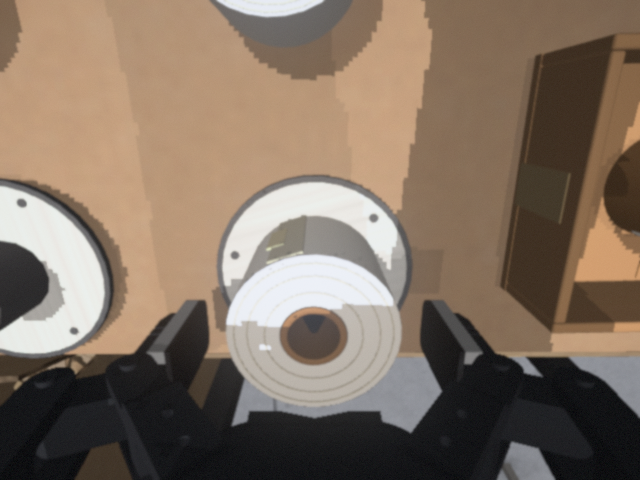

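The small roll sits on the plate, with the hub's tip visible in the bore (315,325). I'll rise and go to the large roll.

Call:
apply_moves(plan=[[0, 0, -0.01, 0], [0, 0, -0.015, 0], [0, 0, -0.02, 0], [0, 0, -0.025, 0], [0, 0, -0.025, 0], [0.02, 0, -0.01, 0], [0.03, -0.002, 0, 0], [0.03, -0.002, 0, 0], [0.025, -0.002, 0, 0], [0.015, -0.002, 0, 0], [0, 0, 0, 0], [0, 0, 0, 0]])

```text
time_s: 16.47
position: [432.2, 85.6, 150.3]
ee_rot: [[-0.999, 0.011, 0.035], [0.011, 1.0, -0.001], [-0.035, -0.001, -0.999]]
force: [0.7, -0.4, 0.5]
finger_gap: 85.4
```

```bash
python3 st.py
python3 - <<'E'
from h import *
s=readout.read_state();p,d=vision.capture("wrist");cv2.imwrite("pics/w9.png",p[:,:,::-1]);np.savez("w9.npz",p=p,d=d,pos=s["position"],R=s["ee_rot"])
E
python3 mm.py w9.npz
```

```text
16.47 [432.2  85.6 150.3] z [ 0.0352 -0.0015 -0.9994] v [ 0.003 -0.042 -0.008  0.019  0.011  0.015 -0.01 ] tq [ -0.1 -30.5   0.1 -33.3   0.2  -0.   -0.2] q [-0.756  0.006  0.486  2.009  0.009  1.094  1.285]
plate [ 20. 348.] enc [ 552.5 -197.2   47.4] ell [ 561.5 -182.1   50.6  117.4]
plate [136. 325.] enc [539.3 -69.4  44.2] ell [536.6 -71.2  52.4  83.8]
plate [324. 334.] enc [552.6  93.1  48.8] ell [553.9  92.   93.4  97.8]
roll [323. 354.] enc [544.1  92.5  29.9] ell [545.9  92.9  52.5  59.7]
roll [ 90. 220.] enc [421.6 -68.5  30.5] ell [421.7 -68.7  57.7  60.7]
roll [310. 213.] enc [417.7  81.   33.1] ell [417.8  81.   65.3  65.7]
```

View pics/w9.png

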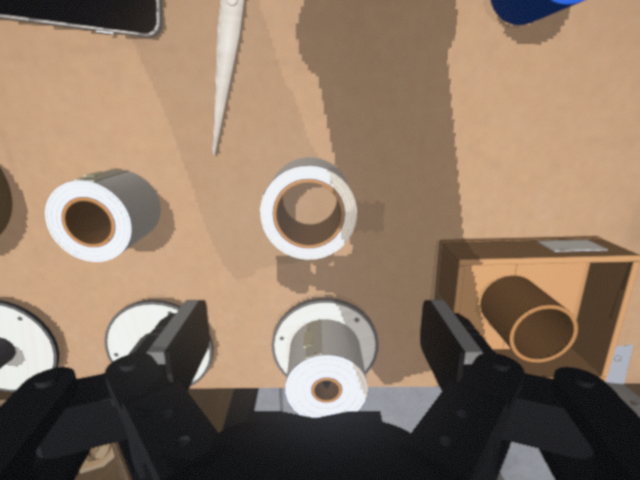

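Call:
apply_moves(plan=[[0.014, -0.005, 0, 0], [0.003, 0, 0.02, 0], [0.001, 0, 0.02, 0], [0.001, 0, 0.02, 0], [0.001, 0, 0.01, 0], [0, 0, 0, 0]])

```text
time_s: 17.02
position: [423.3, 80.7, 80.7]
ee_rot: [[-0.999, 0.014, 0.045], [0.014, 1.0, -0.001], [-0.045, -0.001, -0.999]]
force: [-0.3, -0.2, -0.9]
finger_gap: 85.0
```

```bash
python3 st.py
```

```text
17.02 [423.3  80.7  80.7] z [ 0.0445 -0.0012 -0.999 ] v [ 0.008  0.022  0.005 -0.032  0.002  0.018 -0.   ] tq [ -0.  -31.3   1.3 -31.   -0.1  -1.    0.2] q [-0.745  0.075  0.494  2.122 -0.029  0.911  1.321]
```

Call:
apply_moves(plan=[[0.006, 0, 0.005, 0], [0.001, 0, 0.015, 0], [0.001, 0, 0.015, 0], [0.001, 0, 0.01, 0], [0, 0, 0.004, 0], [0, 0, 0, 0]])

```text
time_s: 17.52
position: [421.0, 81.0, 32.2]
ee_rot: [[-0.999, 0.016, 0.05], [0.016, 1.0, -0.002], [-0.05, -0.001, -0.999]]
force: [-0.4, 0.0, 0.1]
finger_gap: 85.1
```

```bash
python3 st.py
```

```text
17.52 [421.   81.   32.2] z [ 0.0496 -0.0021 -0.9988] v [-0.    -0.003  0.001 -0.012  0.008  0.013 -0.009] tq [  0.  -33.4   2.5 -27.8  -0.1  -0.6   0.2] q [-0.73   0.158  0.488  2.176 -0.085  0.78   1.364]
```

Call:
apply_moves(plan=[[0.004, 0, 0.004, 0], [0, 0, 0.006, 0], [0, 0, 0.001, 0]])

```text
time_s: 17.77
position: [419.0, 81.6, 22.0]
ee_rot: [[-0.998, 0.016, 0.053], [0.016, 1.0, -0.001], [-0.053, 0.0, -0.999]]
force: [0.3, -0.3, 0.1]
finger_gap: 85.3
```

Call:
apply_moves(plan=[[0, 0, 0, 0], [0, 0, 0, 0], [0, 0, 0, 0], [0, 0, 0, 0], [0, 0, 0, 0], [0, 0, 0, 0]], fingers=1)

```text
time_s: 18.27
position: [419.9, 81.8, 23.8]
ee_rot: [[-0.998, 0.017, 0.054], [0.017, 1.0, 0.001], [-0.054, 0.002, -0.999]]
force: [0.2, -0.5, -1.9]
finger_gap: 64.7
```

```bash
python3 st.py
```

```text
18.27 [419.9  81.8  23.8] z [ 5.410e-02  6.000e-04 -9.985e-01] v [ 0.    -0.002 -0.001 -0.001  0.002  0.    -0.001] tq [  0.  -34.6   2.7 -27.8   0.1  -0.3  -0. ] q [-0.728  0.169  0.485  2.189 -0.096  0.753  1.372]
```

Call:
apply_moves(plan=[[0, 0, -0.01, 0], [0, 0, -0.015, 0], [0, 0, -0.02, 0], [0, 0, -0.025, 0], [0, 0, -0.025, 0], [-0.005, -0.005, -0.015, 0], [-0.018, -0.018, 0, 0], [-0.018, -0.02, 0, 0], [-0.018, -0.02, 0, 0], [-0.018, -0.02, 0, 0], [-0.018, -0.02, 0, 0], [-0.01, -0.01, 0, 0], [0, 0, 0, 0], [0, 0, 0, 0]])

```text
time_s: 19.43
position: [519.7, -37.5, 144.4]
ee_rot: [[-0.998, 0.011, 0.054], [0.011, 1.0, -0.002], [-0.054, -0.001, -0.999]]
force: [-0.9, -0.6, -1.4]
finger_gap: 64.6
```

```bash
python3 st.py
python3 - <<'E'
from h import *
s=readout.read_state();p,d=vision.capture("wrist");cv2.imwrite("pics/w10.png",p[:,:,::-1]);np.savez("w10.npz",p=p,d=d,pos=s["position"],R=s["ee_rot"])
E
python3 mm.py w10.npz; python3 held.py w10.npz 28.2
```

```text
19.43 [519.7 -37.5 144.4] z [ 0.0544 -0.0017 -0.9985] v [ 0.021  0.021  0.005 -0.013 -0.004 -0.002  0.011] tq [  0.8 -39.7   5.5 -35.3  -0.   -0.5   0.3] q [-0.558  0.204  0.646  1.851 -0.142  1.077  1.699]
plate [306. 299.] enc [590.6 -46.7  22.9] ell [592.3 -47.3  15.9  46.2]
plate [468. 241.] enc [553.4  93.7  47.2] ell [553.8  93.7  91.8  94.8]
plate [271. 228.] enc [542.3 -67.   45.9] ell [547.8 -63.3  80.   91.8]
plate [112. 258.] enc [ 551.8 -199.6   48.7] ell [ 552.  -199.8   96.    96.7]
roll [257.  75.] enc [422.2 -70.2  29.2] ell [422.5 -70.2  57.3  58. ]
z med -28.587237374493142
[313. 331.] enc [ 1.5 -0.8 33.4] ell [ 1.2 -0.8 65.6 66. ]
[314. 340.] enc [-0.2 -0.8 24.8] ell [-0.2 -0.8 48.  49.3]
```

View pics/w10.png

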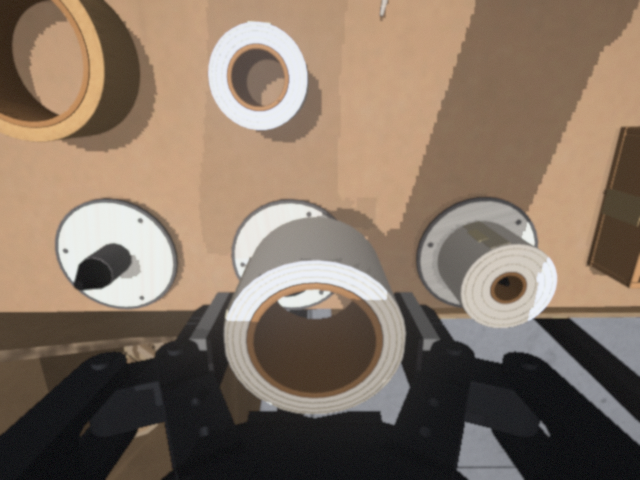

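Call:
apply_moves(plan=[[-0.012, -0.007, 0, 0], [-0.012, -0.007, 0, 0], [-0.01, -0.005, 0, 0], [0, 0, 0.015, 0], [0.001, 0, 0.015, 0], [0.001, 0, 0.01, 0], [0, 0, 0, 0]])

```text
time_s: 20.07
position: [550.6, -47.4, 104.2]
ee_rot: [[-0.999, 0.0, 0.052], [0.0, 1.0, 0.005], [-0.052, 0.005, -0.999]]
force: [0.5, 0.6, -1.5]
finger_gap: 65.0
```

```bash
python3 st.py
```

```text
20.07 [550.6 -47.4 104.2] z [ 0.0517  0.0054 -0.9987] v [-0.018 -0.018 -0.003 -0.003  0.009  0.018 -0.014] tq [  0.7 -47.5   8.1 -34.   -0.2  -1.    0.2] q [-0.487  0.331  0.629  1.812 -0.24   1.019  1.803]
```

Call:
apply_moves(plan=[[-0.003, -0.005, 0, 0], [-0.002, -0.005, 0, 0], [0, 0, 0.004, 0], [0, 0, 0, 0]])

```text
time_s: 20.4
position: [555.7, -56.0, 101.4]
ee_rot: [[-0.999, -0.003, 0.052], [-0.003, 1.0, 0.007], [-0.052, 0.007, -0.999]]
force: [-1.3, -0.1, -0.7]
finger_gap: 65.1
```

```bash
python3 st.py
```

```text
20.4 [555.7 -56.  101.4] z [ 0.0516  0.0071 -0.9986] v [ 0.011 -0.016  0.01  -0.024  0.01   0.015  0.   ] tq [  0.5 -48.8   8.6 -33.6  -0.1  -0.5   0.1] q [-0.464  0.348  0.627  1.8   -0.254  1.019  1.832]
```

Call:
apply_moves(plan=[[0, -0.001, 0.006, 0], [0.0005, -0.0005, 0.008, 0], [0.0005, 0, 0.008, 0], [0.0005, 0, 0.006, 0], [0, 0, 0.003, 0]])

```text
time_s: 20.82
position: [556.9, -57.8, 68.9]
ee_rot: [[-0.998, -0.002, 0.055], [-0.002, 1.0, 0.007], [-0.055, 0.007, -0.998]]
force: [0.4, -0.0, -0.8]
finger_gap: 65.2
```

```bash
python3 st.py
```

```text
20.82 [556.9 -57.8  68.9] z [ 0.0547  0.0074 -0.9985] v [ 0.026  0.065 -0.026  0.031 -0.047 -0.077  0.035] tq [ -0.  -50.6   8.9 -31.9  -0.1  -0.3  -0. ] q [-0.443  0.392  0.61   1.829 -0.289  0.952  1.862]
```

Call:
apply_moves(plan=[[0.0015, 0, 0.004, 0], [0.0005, 0, 0.005, 0], [0.0005, 0, 0.005, 0], [0, 0, 0.003, 0]])

```text
time_s: 21.15
position: [554.5, -57.5, 49.1]
ee_rot: [[-0.999, -0.002, 0.053], [-0.002, 1.0, 0.007], [-0.053, 0.007, -0.999]]
force: [-0.3, -0.4, -0.5]
finger_gap: 64.9
```

```bash
python3 st.py
```

```text
21.15 [554.5 -57.5  49.1] z [ 0.053   0.0071 -0.9986] v [ 0.025  0.059 -0.028  0.021 -0.046 -0.076  0.034] tq [ -0.1 -51.3   9.1 -30.7  -0.   -0.3  -0. ] q [-0.433  0.415  0.599  1.849 -0.309  0.913  1.878]
```

Call:
apply_moves(plan=[[-0.001, 0, 0.005, 0], [0, 0, 0.004, 0], [0, 0, 0.002, 0], [0, 0, 0, 0]])

```text
time_s: 21.48
position: [556.1, -57.3, 36.2]
ee_rot: [[-0.999, -0.003, 0.052], [-0.002, 1.0, 0.007], [-0.052, 0.007, -0.999]]
force: [-1.1, -0.6, -1.0]
finger_gap: 64.7
```

```bash
python3 st.py
```

```text
21.48 [556.1 -57.3  36.2] z [ 0.0523  0.0071 -0.9986] v [ 0.002  0.002  0.    -0.002  0.     0.    -0.   ] tq [  0.1 -51.7   9.3 -29.9  -0.2  -0.4   0. ] q [-0.424  0.437  0.589  1.854 -0.325  0.891  1.889]
```

Call:
apply_moves(plan=[[0, 0, 0.001, 0], [0, 0, 0, 0]])

```text
time_s: 21.65
position: [556.5, -57.3, 35.4]
ee_rot: [[-0.999, -0.003, 0.053], [-0.002, 1.0, 0.007], [-0.053, 0.007, -0.999]]
force: [0.0, -0.4, -0.8]
finger_gap: 64.9
```

Call:
apply_moves(plan=[[0, 0, 0, 0], [0, 0, 0, 0], [0, 0, 0, 0], [0, 0, 0, 0], [0, 0, 0, 0]], fingers=0)

```text
time_s: 22.07
position: [557.4, -57.5, 36.5]
ee_rot: [[-0.998, -0.003, 0.055], [-0.002, 1.0, 0.007], [-0.055, 0.007, -0.998]]
force: [0.3, 0.2, -0.4]
finger_gap: 85.8
```

```bash
python3 st.py
python3 - <<'E'
from h import *
s=readout.read_state();p,d=vision.capture("wrist");cv2.imwrite("pics/w11.png",p[:,:,::-1]);np.savez("w11.npz",p=p,d=d,pos=s["position"],R=s["ee_rot"])
E
```

```text
22.07 [557.4 -57.5  36.5] z [ 0.0551  0.0072 -0.9985] v [ 0.001 -0.001  0.002  0.001  0.001 -0.    -0.   ] tq [  0.  -51.3   9.2 -29.5  -0.1  -0.3   0. ] q [-0.423  0.438  0.589  1.852 -0.326  0.889  1.89 ]
```

View pics/w11.png

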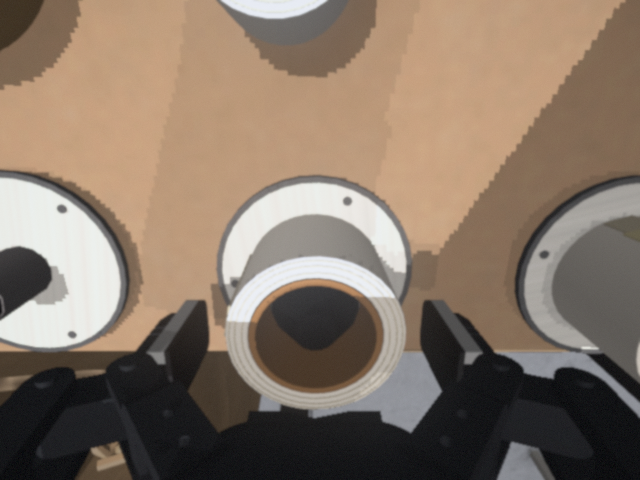

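The large roll is down over its hub (bore at 315,330). I'll rise and go to the medium roll.

Call:
apply_moves(plan=[[0, 0, -0.01, 0], [0, 0, -0.015, 0], [0, 0, -0.02, 0], [0, 0, -0.025, 0], [0, 0, -0.025, 0], [0.02, -0.001, -0.01, 0], [0.03, -0.002, 0, 0], [0.03, -0.002, 0, 0], [0.025, -0.002, 0, 0], [0.01, -0.002, 0, 0], [0, 0, 0, 0], [0, 0, 0, 0]])

```text
time_s: 23.12
position: [433.1, -69.5, 146.6]
ee_rot: [[-0.998, 0.0, 0.061], [0.001, 1.0, 0.009], [-0.061, 0.009, -0.998]]
force: [-0.3, -0.7, -0.4]
finger_gap: 85.4
```

```bash
python3 st.py
python3 - <<'E'
from h import *
s=readout.read_state();p,d=vision.capture("wrist");cv2.imwrite("pics/w12.png",p[:,:,::-1]);np.savez("w12.npz",p=p,d=d,pos=s["position"],R=s["ee_rot"])
E
python3 mm.py w12.npz
```

```text
23.12 [433.1 -69.5 146.6] z [ 0.061   0.0086 -0.9981] v [ 0.012 -0.035 -0.006  0.006  0.008  0.009 -0.005] tq [  0.2 -25.1  -0.2 -33.5   0.2  -0.2  -0.1] q [-0.57  -0.027  0.668  2.045  0.003  1.058  1.667]
plate [210. 352.] enc [ 562.7 -169.2   34.5] ell [ 561.9 -172.4   38.4   68.2]
plate [509. 315.] enc [537.7 100.4  43.6] ell [533.6 102.2  50.8  83.3]
plate [325. 329.] enc [552.6 -58.1  48.7] ell [553.8 -59.   93.5  97.7]
plate [144. 320.] enc [ 537.1 -213.1   43.7] ell [ 531.3 -216.6   42.3   83.9]
roll [520. 346.] enc [529.5  91.   22.2] ell [528.3  90.3  17.1  43.8]
roll [327. 351.] enc [544.  -59.   31.4] ell [546.7 -58.5  56.5  62.4]
roll [313. 215.] enc [421.4 -70.1  29.5] ell [421.7 -70.4  57.2  58.3]
```

View pics/w12.png

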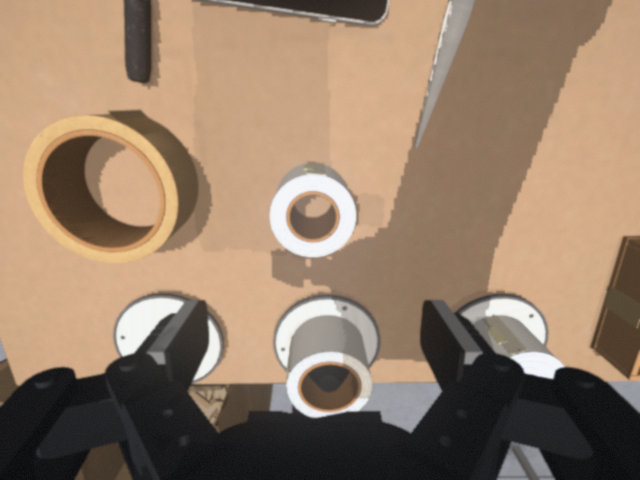

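Call:
apply_moves(plan=[[0.012, -0.001, 0, 0], [0.003, 0, 0.02, 0], [0.002, 0, 0.02, 0], [0.001, -0.001, 0.02, 0], [0.001, 0, 0.01, 0], [0, 0, 0, 0]])

```text
time_s: 23.67
position: [426.8, -71.6, 76.5]
ee_rot: [[-0.998, -0.0, 0.069], [0.0, 1.0, 0.005], [-0.069, 0.005, -0.998]]
force: [-0.6, 0.3, -0.1]
finger_gap: 85.7
```

```bash
python3 st.py
```

```text
23.67 [426.8 -71.6  76.5] z [ 0.0694  0.0047 -0.9976] v [ 0.003  0.026 -0.003 -0.034  0.005  0.016 -0.008] tq [  0.1 -26.9   1.7 -30.8  -0.4  -1.1   0.4] q [-0.554  0.069  0.688  2.149 -0.075  0.873  1.747]
```

Call:
apply_moves(plan=[[0.004, 0.0005, 0.005, 0], [0.001, 0.0005, 0.015, 0], [0.001, 0, 0.015, 0], [0.001, 0, 0.01, 0], [0, 0, 0.002, 0], [0, 0, 0, 0]])

```text
time_s: 24.17
position: [428.0, -70.9, 29.8]
ee_rot: [[-0.997, -0.001, 0.073], [-0.001, 1.0, 0.001], [-0.073, 0.001, -0.997]]
force: [0.5, 0.9, 0.8]
finger_gap: 85.6
```

```bash
python3 st.py
```

```text
24.17 [428.  -70.9  29.8] z [ 0.0731  0.0012 -0.9973] v [-0.     0.008 -0.003 -0.007  0.005  0.005 -0.005] tq [  0.  -30.2   3.4 -27.4  -0.3  -0.6   0.2] q [-0.526  0.17   0.676  2.192 -0.172  0.751  1.833]
```

Call:
apply_moves(plan=[[0.005, 0, 0.003, 0], [0, 0, 0.004, 0], [0, 0, 0.001, 0]])

```text
time_s: 24.42
position: [425.1, -70.8, 22.8]
ee_rot: [[-0.997, -0.001, 0.076], [-0.001, 1.0, 0.001], [-0.076, 0.001, -0.997]]
force: [0.3, -0.2, -0.3]
finger_gap: 85.4
```

```bash
python3 st.py
```

```text
24.42 [425.1 -70.8  22.8] z [ 0.0763  0.0015 -0.9971] v [ 0.012  0.008 -0.003  0.01  -0.014 -0.014  0.015] tq [  0.1 -30.8   3.7 -27.1  -0.1  -0.5   0. ] q [-0.522  0.177  0.673  2.207 -0.184  0.729  1.844]
```

Call:
apply_moves(plan=[[0.0015, 0.0005, 0, 0], [0, 0, 0, 0], [0, 0, 0, 0], [0, 0, 0, 0], [0, 0, 0, 0], [0, 0, 0, 0], [0, 0, 0, 0]], fingers=1)

```text
time_s: 25.0
position: [424.1, -70.1, 24.4]
ee_rot: [[-0.997, -0.001, 0.078], [-0.001, 1.0, 0.003], [-0.078, 0.003, -0.997]]
force: [-0.0, 0.5, -0.4]
finger_gap: 56.6
```

```bash
python3 st.py
```

```text
25.0 [424.1 -70.1  24.4] z [ 0.0783  0.0031 -0.9969] v [ 0.    -0.001 -0.001  0.001  0.001  0.001 -0.002] tq [  0.  -31.1   3.5 -28.   -0.1  -0.5  -0. ] q [-0.524  0.169  0.674  2.209 -0.179  0.73   1.84 ]
```

Call:
apply_moves(plan=[[0, 0, -0.01, 0], [0, 0, -0.015, 0], [0, 0, -0.02, 0], [0, 0, -0.025, 0], [0, 0, -0.025, 0], [-0.005, -0.005, -0.015, 0], [-0.018, -0.018, 0, 0], [-0.018, -0.02, 0, 0], [-0.018, -0.02, 0, 0], [-0.018, -0.02, 0, 0], [-0.018, -0.02, 0, 0], [-0.01, -0.01, 0, 0], [0, 0, 0, 0], [0, 0, 0, 0]])

```text
time_s: 26.17
position: [522.2, -186.7, 144.7]
ee_rot: [[-0.997, -0.008, 0.074], [-0.008, 1.0, 0.002], [-0.074, 0.002, -0.997]]
force: [0.6, 0.0, -1.3]
finger_gap: 56.9
```

```bash
python3 st.py
python3 - <<'E'
from h import *
s=readout.read_state();p,d=vision.capture("wrist");cv2.imwrite("pics/w13.png",p[:,:,::-1]);np.savez("w13.npz",p=p,d=d,pos=s["position"],R=s["ee_rot"])
E
python3 mm.py w13.npz; python3 held.py w13.npz 27.6
```

```text
26.17 [ 522.2 -186.7  144.7] z [ 0.0744  0.0021 -0.9972] v [ 0.022  0.029 -0.003 -0.018 -0.006 -0.001  0.009] tq [  0.4 -42.1   8.6 -35.6  -0.4  -0.5   0.3] q [-0.36   0.301  0.796  1.784 -0.277  1.09   2.107]
plate [622. 260.] enc [558.5  77.4  44.7] ell [562.1  67.2  37.9  91.3]
plate [463. 237.] enc [552.7 -59.5  46.9] ell [553.7 -58.4  91.9  95. ]
plate [290. 225.] enc [ 551.  -200.1   48.5] ell [ 550.8 -200.1   94.8   96.4]
roll [487. 243.] enc [533.2 -67.8  23.7] ell [534.7 -66.6  25.8  47.1]
z med -27.78627664479381
[310. 332.] enc [ 0.5 -2.8 31.6] ell [ 1.4 -0.9 56.7 59.4]
[314. 340.] enc [-0.  -0.7 18.2] ell [-0.1 -0.7 34.6 36.1]
```

View pics/w13.png

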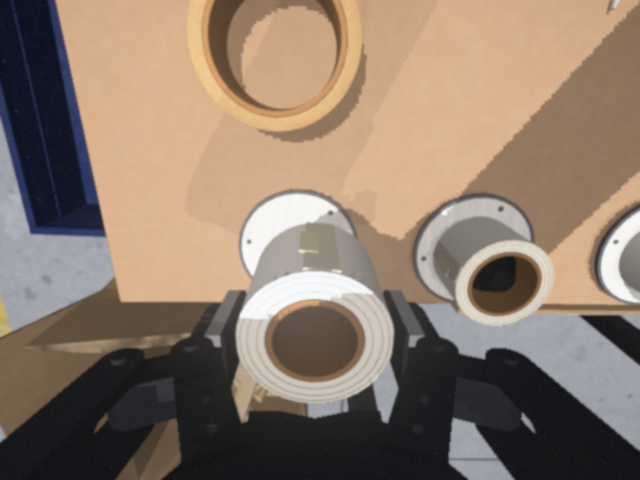

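Call:
apply_moves(plan=[[-0.011, -0.004, 0, 0], [-0.011, -0.004, 0, 0], [-0.009, -0.004, 0, 0], [0, 0, 0.015, 0], [0.001, 0, 0.015, 0], [0.001, 0, 0.008, 0], [0, 0, 0, 0]])

```text
time_s: 26.8
position: [551.1, -189.7, 107.4]
ee_rot: [[-0.997, -0.014, 0.073], [-0.013, 1.0, 0.011], [-0.073, 0.01, -0.997]]
force: [0.7, -0.3, -1.3]
finger_gap: 56.9
```

```bash
python3 st.py
```

```text
26.8 [ 551.1 -189.7  107.4] z [ 0.0729  0.0105 -0.9973] v [-0.019 -0.022  0.002  0.008  0.01   0.012 -0.011] tq [  0.6 -49.8  11.3 -33.9  -0.4  -0.9   0.2] q [-0.298  0.413  0.754  1.747 -0.368  1.05   2.167]
```

Call:
apply_moves(plan=[[-0.002, -0.005, 0, 0], [-0.002, -0.005, 0, 0], [0, 0, 0.005, 0], [0, 0, 0, 0]])

```text
time_s: 27.13
position: [555.7, -198.9, 104.0]
ee_rot: [[-0.997, -0.016, 0.074], [-0.015, 1.0, 0.012], [-0.074, 0.011, -0.997]]
force: [0.7, 0.9, -0.7]
finger_gap: 56.7
```

```bash
python3 st.py
```

```text
27.13 [ 555.7 -198.9  104. ] z [ 0.074   0.0121 -0.9972] v [ 0.008 -0.016  0.012 -0.031  0.01   0.018 -0.002] tq [  0.7 -52.1  12.2 -33.9  -0.3  -0.7   0.1] q [-0.272  0.434  0.748  1.73  -0.384  1.051  2.192]
```

Call:
apply_moves(plan=[[0.001, -0.001, 0.006, 0], [0.001, 0, 0.008, 0], [0.0005, 0, 0.008, 0], [0.0005, 0, 0.006, 0], [0, 0, 0.003, 0]])

```text
time_s: 27.55
position: [555.6, -200.5, 71.1]
ee_rot: [[-0.997, -0.015, 0.076], [-0.014, 1.0, 0.011], [-0.077, 0.01, -0.997]]
force: [-0.7, -0.2, -1.3]
finger_gap: 57.0
```

```bash
python3 st.py
```

```text
27.55 [ 555.6 -200.5   71.1] z [ 0.0765  0.0114 -0.997 ] v [ 0.027  0.06  -0.036  0.03  -0.049 -0.07   0.032] tq [ -0.  -53.5  12.3 -32.   -0.2  -0.4  -0. ] q [-0.25   0.473  0.726  1.761 -0.42   0.988  2.223]
```

Call:
apply_moves(plan=[[0.0005, 0.0007, 0.004, 0], [0.0005, 0, 0.005, 0], [0.0005, 0, 0.005, 0], [0, 0, 0.003, 0]])

```text
time_s: 27.88
position: [554.9, -199.1, 51.4]
ee_rot: [[-0.997, -0.015, 0.075], [-0.014, 1.0, 0.012], [-0.075, 0.011, -0.997]]
force: [0.1, 0.3, -1.5]
finger_gap: 56.9
```

```bash
python3 st.py
```

```text
27.88 [ 554.9 -199.1   51.4] z [ 0.0749  0.0117 -0.9971] v [ 0.028  0.055 -0.036  0.019 -0.048 -0.067  0.033] tq [ -0.1 -54.3  12.6 -30.9  -0.2  -0.3  -0. ] q [-0.239  0.497  0.71   1.779 -0.442  0.953  2.238]
```

Seat is at TCP 36.4.

Call:
apply_moves(plan=[[0.0003, -0.0003, 0.005, 0], [0, 0, 0.005, 0], [0, 0, 0.002, 0], [0, 0, 0, 0]])

```text
time_s: 28.22
position: [555.4, -199.1, 37.3]
ee_rot: [[-0.997, -0.015, 0.074], [-0.015, 1.0, 0.012], [-0.074, 0.011, -0.997]]
force: [-0.1, 0.2, -0.8]
finger_gap: 56.5
```

```bash
python3 st.py
```

```text
28.22 [ 555.4 -199.1   37.3] z [ 0.0741  0.0118 -0.9972] v [ 0.     0.006  0.    -0.    -0.002 -0.001  0.002] tq [  0.1 -54.5  12.6 -30.   -0.3  -0.4   0. ] q [-0.229  0.517  0.698  1.786 -0.458  0.929  2.251]
```

Call:
apply_moves(plan=[[0, 0, 0.001, 0], [0, 0, 0, 0]])

```text
time_s: 28.38
position: [555.7, -199.2, 36.4]
ee_rot: [[-0.997, -0.015, 0.074], [-0.015, 1.0, 0.012], [-0.075, 0.011, -0.997]]
force: [0.3, 0.1, -1.8]
finger_gap: 56.9
```

Call:
apply_moves(plan=[[0, 0, 0, 0], [0, 0, 0, 0], [0, 0, 0, 0], [0, 0, 0, 0], [0, 0, 0, 0]], fingers=0)

```text
time_s: 28.8
position: [556.9, -199.7, 38.0]
ee_rot: [[-0.997, -0.015, 0.077], [-0.015, 1.0, 0.011], [-0.078, 0.01, -0.997]]
force: [0.3, -0.1, 0.1]
finger_gap: 85.3
```

Call:
apply_moves(plan=[[0, 0, -0.01, 0], [0, 0, -0.015, 0], [0, 0, -0.02, 0], [0, 0, -0.025, 0], [0, 0, -0.025, 0], [0, 0, -0.025, 0], [0.02, 0.01, -0.02, 0], [0.02, 0.03, -0.02, 0], [0.02, 0.03, 0, 0], [0.01, 0.03, 0, 0], [0.01, 0.03, 0, 0], [0.01, 0.03, 0, 0], [0, 0, 0, 0], [0, 0, 0, 0]])

```text
time_s: 29.97
position: [447.6, -42.4, 208.1]
ee_rot: [[-0.996, -0.005, 0.086], [-0.004, 1.0, 0.011], [-0.086, 0.011, -0.996]]
force: [0.9, 0.2, -0.0]
finger_gap: 85.2
```

```bash
python3 st.py
python3 - <<'E'
from h import *
s=readout.read_state();p,d=vision.capture("wrist");cv2.imwrite("pics/w14.png",p[:,:,::-1]);np.savez("w14.npz",p=p,d=d,pos=s["position"],R=s["ee_rot"])
p,d=vision.capture("side");cv2.imwrite("pics/s14.png",cv2.resize(p[150:390,220:540,::-1],None,fx=2.4,fy=2.4,interpolation=cv2.INTER_CUBIC))
C=cal("wrist",s)
a=np.load("w14.npz");P=cloud(C,a["d"]);p=a["p"]
hsv=cv2.cvtColor(p,cv2.COLOR_RGB2HSV)
for n,x,y in(("small",553.7,92.3),("large",553.8,-58.4),("medium",552.3,-200.4)):
    r=np.hypot(P[...,0]-x,P[...,1]-y)
    m=(r<40)&(P[...,2]>50)&(P[...,2]<85)&(hsv[...,1]<75)&(hsv[...,2]>90)
    q=P[m]
    if len(q)<20: print(n,len(q));continue
    mm=m.astype(np.uint8)
    A=np.c_[q[:,:2]-q[:,:2].mean(0),np.ones(len(q))];co=np.linalg.lstsq(A,q[:,2],rcond=None)[0]
    print(n,len(q),"top z",np.median(q[:,2]).round(1),"slope",co[:2].round(3),"ctr",((q.min(0)+q.max(0))/2).round(1)[:2])
E
```

```text
29.97 [447.6 -42.4 208.1] z [ 0.086   0.0113 -0.9962] v [-0.036 -0.046 -0.058  0.023  0.004  0.014 -0.058] tq [ -1.3 -20.7  -3.8 -35.8  -0.3  -0.5  -0.4] q [-0.68  -0.098  0.68   1.952  0.054  1.18   1.557]
small 1700 top z 63.5 slope [0.055 0.081] ctr [548.3  92.8]
large 2112 top z 63.5 slope [ 0.069 -0.001] ctr [555.4 -58. ]
medium 1810 top z 63.3 slope [ 0.057 -0.071] ctr [ 553.1 -199.5]
```

View pics/w14.png

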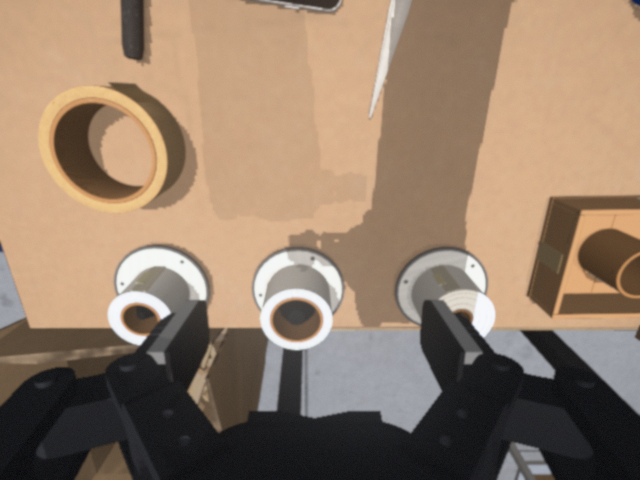

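View pics/s14.png

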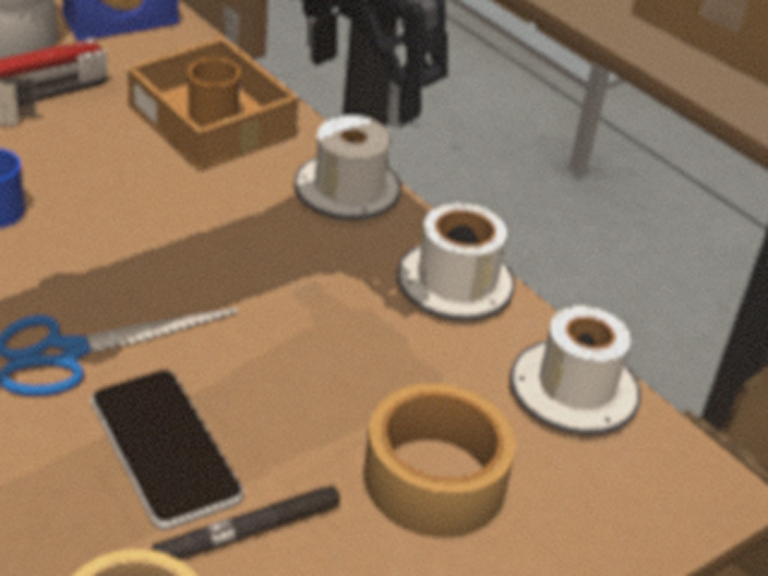

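The side view shows all three rolls upright on their plates, the core standing in the carton and the tape in its place. Their tops measure z = 63.3–63.5 mm, against 64 expected. The arm is clear, so I'll hand in.

```bash
python3 -c "
from plant import order
print(order.job_done())"
```

```text
the job is handed in; nothing more can be done
None
```

I handed the job in at about 30 s of the 104 s allowed. I lifted the empty core off the large hub and stood it in the scrap carton. Then I loaded the small, large and medium label rolls, in that order, each onto its matching pay-off.

**Last checks**
- **Rolls:** the tops measured z = 63.5 mm (small), 63.5 mm (large) and 63.3 mm (medium). A fully seated roll should measure 64 mm. The side picture shows all three upright on their hubs.
- **Core and tape:** the core is standing in the carton. I did not touch the tape, and it looks to be where it was in the pictures.
- **Arm and forces:** the gripper was open and clear of everything. The reported tool force never went above about 3 N.

**Disagreements**
- The plane fits to the roll tops gave slopes of 0.06–0.1. I put that down to side-wall pixels in the fit, because the pictures and heights show the rolls flat.
- The fitted centre of the small roll was about 5 mm off in x, where it is partly hidden behind a finger. A roll seated on that hub can sit at most 2 mm off, so I discounted it.
- The tool slowly tilted to about 5° over the job. Each roll tilted less than 1° between pick-up and release, and none of them bound on its hub.

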